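# Find the rattling sample case and present it

## Task

One of the three sealed sample cases has a loose steel ball inside: pick the cases up and shake them to and fro lengthwise to find the one that rattles. Put any quiet case back down flat on the bench, off the yellow mat, and leave the vials, racks, bottle and jar where they are. Finish while still holding the rattling case in the gripper, level and still, over the middle of the yellow hand-over mat and at least 12 cm above it; do not put it down.

Things in the scene. Friction and masses are not known exactly. Their poses are not given: they have to be found in the camera images.
- case_blue: sealed opaque case, white body, blue lid, 130 long (its x) x 60 wide (y) x 48 mm high, 200 to 430 g (weight does not tell); origin at the centre of its underside. Long axis within 0.4 rad of world x; grasp across the width. If it is the one (any may be), a 30 mm, 110 g ball rolls 44 mm either way along its x: felt as knocks or a shifting moment about its y
- case_red: sealed opaque case, white body, red lid, 130 long (its x) x 60 wide (y) x 48 mm high, 200 to 430 g (weight does not tell); origin at the centre of its underside. Long axis within 0.4 rad of world x; grasp across the width. If it is the one (any may be), a 30 mm, 110 g ball rolls 44 mm either way along its x: felt as knocks or a shifting moment about its y
- case_green: sealed opaque case, white body, green lid, 130 long (its x) x 60 wide (y) x 48 mm high, 200 to 430 g (weight does not tell); origin at the centre of its underside. Long axis within 0.4 rad of world x; grasp across the width. If it is the one (any may be), a 30 mm, 110 g ball rolls 44 mm either way along its x: felt as knocks or a shifting moment about its y
- mat: thin yellow hand-over mat lying flat on the bench beyond the cases, 120 (x) x 160 (y) mm, 1 mm thick; origin at its centre, on the bench surface
- vial_left: bystander: small screw-top vial, blue cap, 22 across, 45 high, standing between two cases on the left (sizes in mm); origin at the centre of its underside
- vial_right: bystander: small screw-top vial, red cap, 22 across, 45 high, standing between two cases on the right (sizes in mm); origin at the centre of its underside
- yellow_rack: bystander: yellow tube rack, 120 x 85 x 30, on the right (sizes in mm); origin at the centre of its underside
- red_rack: bystander: red tube rack, 120 x 85 x 45, on the left (sizes in mm); origin at the centre of its underside
- reagent: bystander: amber reagent bottle, blue cap, 60 across, 100 high, far left (sizes in mm); origin at the centre of its underside
- jar: bystander: white jar, yellow cap, 48 across, 60 high, far right (sizes in mm); origin at the centre of its underside
Not all that is in view belongs to the job. What is shaped like the case_green but pink is not meant.

How it is judged:
On the way, in this order (a step that is already met when the one before it is completed fails the run):
1. the rattling case is lifted clear and its ball has run to one end (((distance between ball_center and case_blue below 0.07 m and height (world z) of case_blue above 0.02 m and (x of ball_center in the frame of case_blue above 0.025 m or x of ball_center in the frame of case_blue below -0.025 m)) or (distance between ball_center and case_red below 0.07 m and height (world z) of case_red above 0.02 m and (x of ball_center in the frame of case_red above 0.025 m or x of ball_center in the frame of case_red below -0.025 m)) or (distance between ball_center and case_green below 0.07 m and height (world z) of case_green above 0.02 m and (x of ball_center in the frame of case_green above 0.025 m or x of ball_center in the frame of case_green below -0.025 m)))).
2. shaken: still off the bench, the ball runs back through the middle (((distance between ball_center and case_blue below 0.07 m and height (world z) of case_blue above 0.02 m and x of ball_center in the frame of case_blue between -0.02 and 0.02 m) or (distance between ball_center and case_red below 0.07 m and height (world z) of case_red above 0.02 m and x of ball_center in the frame of case_red between -0.02 and 0.02 m) or (distance between ball_center and case_green below 0.07 m and height (world z) of case_green above 0.02 m and x of ball_center in the frame of case_green between -0.02 and 0.02 m))).
3. shaken: still off the bench, the ball runs to an end again (((distance between ball_center and case_blue below 0.07 m and height (world z) of case_blue above 0.02 m and (x of ball_center in the frame of case_blue above 0.025 m or x of ball_center in the frame of case_blue below -0.025 m)) or (distance between ball_center and case_red below 0.07 m and height (world z) of case_red above 0.02 m and (x of ball_center in the frame of case_red above 0.025 m or x of ball_center in the frame of case_red below -0.025 m)) or (distance between ball_center and case_green below 0.07 m and height (world z) of case_green above 0.02 m and (x of ball_center in the frame of case_green above 0.025 m or x of ball_center in the frame of case_green below -0.025 m)))).
At the end, for the whole second after the job is handed in: the rattling case is in the fingers, over 100 mm above the bench, its centre within 60 mm of the mat's centre seen from above, tilted under 0.2 rad, slower than 0.04 m/s; the other two lie flat on the bench (10 mm, 0.1 rad), over 100 mm from the mat's centre (((distance between ball_center and case_blue below 0.07 m and height (world z) of case_blue above 0.1 m and horizontal distance between case_blue and mat below 0.06 m and angle between case_blue's own z axis and vertical below 0.2 rad and contact force between the fingers and case_blue above 1 N and linear speed of case_blue below 0.04 m/s and height (world z) of each of case_red, case_green below 0.01 m and angle between each of case_red, case_green's own z axis and vertical below 0.1 rad and horizontal distance between each of case_red, case_green and mat above 0.1 m) or (distance between ball_center and case_red below 0.07 m and height (world z) of case_red above 0.1 m and horizontal distance between case_red and mat below 0.06 m and angle between case_red's own z axis and vertical below 0.2 rad and contact force between the fingers and case_red above 1 N and linear speed of case_red below 0.04 m/s and height (world z) of each of case_blue, case_green below 0.01 m and angle between each of case_blue, case_green's own z axis and vertical below 0.1 rad and horizontal distance between each of case_blue, case_green and mat above 0.1 m) or (distance between ball_center and case_green below 0.07 m and height (world z) of case_green above 0.1 m and horizontal distance between case_green and mat below 0.06 m and angle between case_green's own z axis and vertical below 0.2 rad and contact force between the fingers and case_green above 1 N and linear speed of case_green below 0.04 m/s and height (world z) of each of case_blue, case_red below 0.01 m and angle between each of case_blue, case_red's own z axis and vertical below 0.1 rad and horizontal distance between each of case_blue, case_red and mat above 0.1 m))); the arm keeps its last pose, push and grip.
It fails at once if a bystander is moved by more than 30 mm (distance of any of vial_left, vial_right, yellow_rack, red_rack, reagent, jar from where it was at the start of the episode above 0.03 m).
It also fails if it takes over 72 s, if anything falls off the work surface, if the arm or the gripper's body presses on something with over 40 N, if the wrist force passes 120 N, or if a joint passes its speed limit or range.

## Robot

A 6-joint arm with a two-finger parallel gripper is mounted at the origin on the work surface. World frame = base frame: x ahead of the robot, y to its left, z up, the work surface at z = 0. Lengths are in m, angles in rad, forces in N, time in s.
With the tool pointing down it reaches from about 0.35 to 0.875 m from the base axis. Payload 4.2 kg.
Tool frame: the origin (TCP) lies between the finger pads; the fingertips stand robot.tcp_to_tips ahead of it and the grasp point (between the pads) lies 3 mm ahead of it (robot.tcp_to_tips is the distance from the TCP to the fingertips, in m); z points along the fingers, y is the line along which they close (so a half turn about z gives the same grasp; the last joint's range is limited). The gripper opens to 85 mm and grips with 20 to 120 N. Pads are 22 mm wide; open, the fingers measure 114 mm over their backs; the gripper's body (76 mm by 85 mm) begins 54 mm behind the grasp point. The pads swing forward as they close: fully open they stand 13 mm farther back than shut.
Start: joints at [1.578, 0.385, 0.008, 0, -1.194, -0.259], TCP at [0.156, 0.605, 0.253] pointing down, gripper open.
Joint ranges: [-3.14, 3.14], [-1.21, 2.06], [-1.07, 1.41], [-3.16, 2.05], [-2.99, -0.16], [-3.1, 3.1]. Speed limits (rad/s): [2.79, 2.79, 3.14, 3.14, 3.14, 3.14].

## Interface

Orientations are given as [roll, pitch, yaw] about the fixed x, y, z axes, in that order (R = Rz(yaw) Ry(pitch) Rx(roll)).
In Python, from rig import status, snapshot, robot gives the robot as it stands. The module is installed in compiled form; this text tells all that it offers.
- The arm moves only by the tool send_rows, never from a script. Its argument "targets" is a list of rows, each an object of numbers: "fingers": the opening, from 0 (shut) to 1 (fully open); "x", "y", "z": the shift along the tool's x, y, z in units of 50 mm (1.0 is 50 mm); "turn": the turn about the tool's z in units of 2 rad (1.0 is 2 rad). In form: [{"fingers": .., "x": .., "y": .., "z": .., "turn": ..}, ...]. A call has 1 to 8 rows; each row shifts and turns the commanded pose from where the row before left it, along the tool's axes as they then stand; what a row does not reach is not made up. A row lasts 1/10 s, in which the tool goes at most 50 mm and 8.59 degrees, less where a joint would pass 70% of its speed; a pose out of reach is approached as far as the arm can. A call with a number of a shift or a turn outside -1 to 1 is refused whole. A call with a gripper value outside its range is refused whole. The fingers move at their own pace and stop on an object; "newtons" is the grip in N (left out, the last holds). Time passes only in rows, so rows that do not move let the fingers close. It gives the time, the measured TCP pose, the force, the opening and the grip force at its end, in the units of the state.
- status.observe(): the state, without advancing time (a new reading comes with each control period).
- snapshot(name): name is "scene" or "top"; returns a dict with "color" (420x560x3 uint8, red, green, blue), "mtx" (3x3 intrinsics, pixels), "eye" and "orientation" of the camera in the world. Camera axes: x right, y down, z forward; pixel columns grow to the right and rows downward; lengths in m; the calibration is good to about 2 mm. A picture is of the moment at which its call begins. There is no depth.
- robot.hand_in(): hands the job in; it is judged then, once.
The state is a dict: "time_s": time; "joints": joint angles; "joint_velocities": joint speeds; "joint_torque": joint torques, N m; "tool_pos": TCP position; "eef_rot": TCP orientation; "force": force on the tool from outside, world axes, zero at the start; "moment": the same for the moment, N m; "gripper_width": finger opening in m; "finger_force": force on a finger pad.
Only numpy, scipy, OpenCV 4.12 (cv2) and the standard library are available. Lean on these libraries where they do the work, as an engineer would, in place of code of your own. Each camera call takes 0.05 s, during which the arm holds its last target. There are 200 camera calls.

## Working session

There is one attempt and no reset: what is moved stays moved. The work goes in short steps, Python scripts to look and compute and a tool call to move; the robot and the scene stay as the last step left them, time stands still between calls to the robot, and variables do not carry over. Pictures are saved under pics/ and viewed, at most 10 in all, crops included, and the job is handed in when it is done.

Besides the shell and the picture viewer there is one more tool, called after ">>>" by a JSON object that holds its "api" and its "payload", one argument or row to a line. send_rows: Moves the arm, as the interface text tells. Its arguments: {"type":"object","properties":{"targets":{"type":"array","items":{"type":"object","properties":{"fingers":{"type":"number"},"x":{"type":"number"},"y":{"type":"number"},"z":{"type":"number"},"turn":{"type":"number"}}}},"newtons":{"type":"number"}},"required":["targets"]}

```bash
mkdir -p pics
python3 - <<'E'
from rig import status, snapshot, robot
import cv2, numpy as np, pickle
s=status.observe(); print(s); print(robot.tcp_to_tips)
for n in("scene","top"):
    d=snapshot(n); pickle.dump(d,open(n+'.pkl','wb')); cv2.imwrite(f'pics/{n}0.png',d['color'][:,:,::-1]); print(n,d['mtx'],d['eye'],d['orientation'])
E
```

```text
{'time_s': 0.0, 'joints': array([ 1.57764062e+00,  3.85574834e-01,  6.64581791e-03, -5.18933377e-04,
       -1.19400222e+00, -2.58588439e-01]), 'joint_velocities': array([-0.00027453,  0.00010114, -0.00109609,  0.00164778,  0.00072176,
       -0.0006788 ]), 'joint_torque': array([-8.01181213e-04, -3.92281616e+01,  1.88405246e+01,  4.18590143e+00,
       -4.53331304e-03, -6.83999801e-06]), 'tool_pos': array([0.15553125, 0.60479175, 0.25221536]), 'eef_rot': array([ 3.13940539e+00, -7.98513249e-05, -2.51935506e-01]), 'force': array([0.3727761 , 0.33836215, 0.70126008]), 'moment': array([0.00567654, 0.02070533, 0.01872029]), 'finger_force': 0.0, 'gripper_width': 0.08549365206977357}
0.022
scene [[518.05670267   0.         289.64576473]
 [  0.         518.05670267 216.23710998]
 [  0.           0.           1.        ]] [ 1.22183445 -0.34529853  0.9267714 ] [-2.42585992  0.0190785   1.05824873]
top [[522.81713855   0.         282.7236631 ]
 [  0.         522.81713855 220.4794415 ]
 [  0.           0.           1.        ]] [ 0.32815349 -0.01376536  1.37957229] [-2.95581544  0.00357778 -1.5725918 ]
```

View pics/scene0.png

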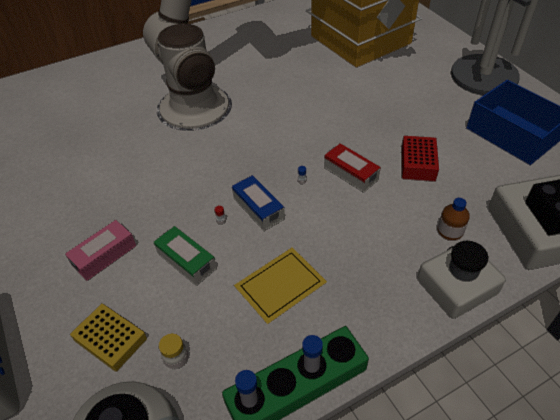

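View pics/top0.png

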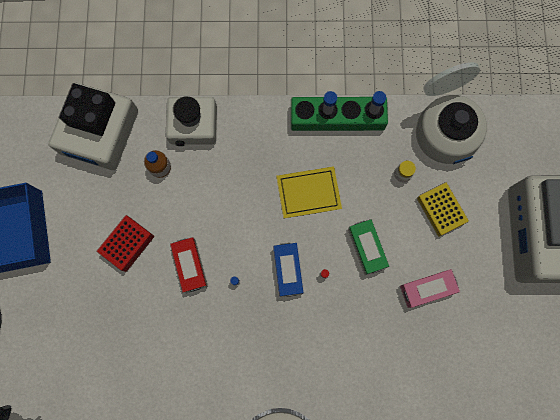

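Top view (scene view pixels in brackets): blue case at (288,270) [(258,200)], red case at (188,265) [(352,165)], green case at (368,246) [(185,252)], and the mat at (309,192) [(280,284)].

What could be confused with them:
- Pink case (430,288): a decoy.
- Green rack (338,113): not a case.
- Blue tray (10,228): not a case.
- Red rack (125,243): not a case.
- Vial caps (235,281) and (325,273): too small.
- Yellow rack (443,208) and jar cap (406,170): not the mat.

I choose the white-labelled blue, red and green lids, and the black-bordered yellow mat.

```bash
cat > v.py <<'E'
import cv2, numpy as np
from scipy.spatial.transform import Rotation as R
HUE={'blue':(105,125),'red':(174,6),'green':(55,80),'yellow':(20,32)}
def ray(d,uv):
    k=np.linalg.inv(d['mtx'])@[uv[0],uv[1],1]; return np.array(d['eye']),R.from_euler('xyz',d['orientation']).as_matrix()@k
def plane(d,uv,z):
    e,r=ray(d,uv); return e+r*(z-e[2])/r[2]
def tri(d1,u1,d2,u2):
    e1,r1=ray(d1,u1);e2,r2=ray(d2,u2); s=np.linalg.lstsq(np.c_[r1,-r2],e2-e1,rcond=None)[0]
    a,b=e1+r1*s[0],e2+r2*s[1]; return (a+b)/2,np.linalg.norm(a-b)
def blobs(d,c,lo=60):
    h=cv2.cvtColor(d['color'],cv2.COLOR_RGB2HSV); a,b=HUE[c]
    hue=h[...,0]; m=((hue>=a)&(hue<=b)) if a<b else ((hue>=a)|(hue<=b))
    m=(m&(h[...,1]>130)&(h[...,2]>50)).astype(np.uint8)
    cs,_=cv2.findContours(m,cv2.RETR_EXTERNAL,cv2.CHAIN_APPROX_NONE)
    return [q for q in cs if cv2.contourArea(q)>lo]
def near(d,c,uv,lo=60): return min(blobs(d,c,lo),key=lambda q:np.hypot(*(np.array(cv2.minAreaRect(q)[0])-uv)))
def quad(d,q,z): # rectangle on plane: centre, sides, yaw of long axis
    w=np.array([plane(d,p[0],z)[:2] for p in cv2.convexHull(q)],np.float32)
    b=cv2.boxPoints(cv2.minAreaRect(w)); e=[b[1]-b[0],b[2]-b[1]]; e.sort(key=lambda v:-np.hypot(*v))
    y=np.arctan2(e[0][1],e[0][0]); y=(y+np.pi/2)%np.pi-np.pi/2
    return b.mean(0),[np.hypot(*v) for v in e],y
E
python3 - <<'E'
import pickle,cv2,numpy as np
from v import *
T=pickle.load(open('top.pkl','rb'));S=pickle.load(open('scene.pkl','rb'))
np.set_printoptions(precision=4,suppress=True)
for n,c,t,s in[('blue','blue',(288,270),(258,200)),('red','red',(188,265),(352,165)),('green','green',(368,246),(185,252)),('mat','yellow',(309,192),(280,284)),('vl','blue',(235,281),(302,170)),('vr','red',(325,273),(219,211))]:
    lo=15
    a,b=near(T,c,t,lo),near(S,c,s,lo); 
    ca,cb=[np.array(cv2.minAreaRect(q)[0]) for q in(a,b)]
    p,g=tri(T,ca,S,cb); print(n,ca,cb,'tri',p,'gap',g)
    z=p[2]
    for d,q in((T,a),(S,b)): print('   ',*quad(d,q,0.048 if n in('blue','red','green') else 0.001 if n=='mat' else .045))
cv2.imwrite('pics/crop.png',cv2.resize(T['color'][160:320,80:480,::-1],(800,320)))
E
```

```text
blue [288. 269.] [256.75 196.75] tri [ 0.4533 -0.0216  0.0448] gap 0.0022270968514069176
    [ 0.4532 -0.0225] [np.float32(0.12882717), np.float32(0.059161846)] 0.1248039
    [ 0.4548 -0.0215] [np.float32(0.12930313), np.float32(0.061962534)] 0.12507224
red [187.6681 264.2552] [351.3824 162.0294] tri [0.4662 0.2351 0.0437] gap 0.0018097528878958913
    [0.466  0.2335] [np.float32(0.12967125), np.float32(0.062379364)] 0.28543556
    [0.4694 0.2336] [np.float32(0.13319823), np.float32(0.06793837)] 0.28796375
green [368.4416 246.2842] [182.9653 249.6535] tri [ 0.5113 -0.229   0.044 ] gap 0.0019009125058063773
    [ 0.5109 -0.2292] [np.float32(0.12892875), np.float32(0.06115369)] 0.32848656
    [ 0.5136 -0.2293] [np.float32(0.12895973), np.float32(0.06069039)] 0.32885027
mat [308.6486 191.8919] [280.0884 283.1248] tri [ 0.6662 -0.0781  0.0026] gap 0.0033487334163685985
    [ 0.6665 -0.0797] [np.float32(0.15962209), np.float32(0.12060757)] -1.4086144
    [ 0.6657 -0.0759] [np.float32(0.15980576), np.float32(0.1187096)] -1.4071492
vl [234.5 280.5] [301.25 169.75] tri [0.4248 0.115  0.0415] gap 0.0026427782194347747
    [0.424  0.1135] [np.float32(0.017857993), np.float32(0.017822763)] 0.014007926
    [0.4293 0.1146] [np.float32(0.02809156), np.float32(0.017136687)] -0.5319878
vr [324.75 273.25] [219.  210.5] tri [ 0.443  -0.115   0.0394] gap 0.003604820014335225
    [ 0.4419 -0.1163] [np.float32(0.019954165), np.float32(0.017877853)] -0.794431
    [ 0.4484 -0.1147] [np.float32(0.028449934), np.float32(0.018289594)] -0.41806972
```

View pics/crop.png

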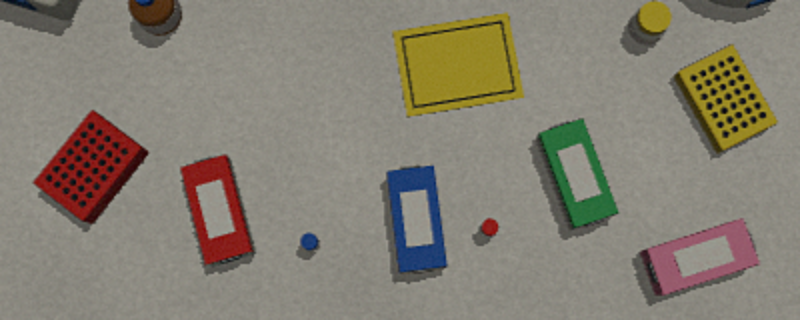

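The crop confirms it: the red, blue and green lids with white labels are the three cases, the pink one is a decoy, and the mat is the yellow sheet with the black border. I'll start with red, the nearest.

```bash
cat > plan.py <<'E'
import sys,numpy as np
from rig import status
def plan(t,n,turn_n=4,p=None,step=True):
    s=status.observe(); x=np.array(s['tool_pos']); yaw=s['eef_rot'][2]
    dy=(t[3]-yaw+np.pi/2)%np.pi-np.pi/2; d=(np.array(t[:3])-x)/n
    print('from',x.round(4),round(yaw,4),'t',s['time_s'])
    for i in range(n):
        c,w=np.cos(yaw),np.sin(yaw); v=[c*d[0]+w*d[1],w*d[0]-c*d[1],-d[2]]
        tu=-dy/turn_n if i<turn_n else 0
        print({k:round(float(q),3) for k,q in zip(('x','y','z','turn'),[*(np.array(v)/.05),tu/2])}); yaw-=tu
if __name__=='__main__':
    a=[float(q) for q in sys.argv[1:]]; plan(a[:4],int(a[4]),int(a[5]) if len(a)>5 else 4)
E
python3 plan.py .467 .2335 .12 .286 12 4
```

```text
from [0.1556 0.6048 0.2523] -0.252 t 0.1
{'x': 0.657, 'y': 0.47, 'z': 0.221, 'turn': -0.067}
{'x': 0.588, 'y': 0.554, 'z': 0.221, 'turn': -0.067}
{'x': 0.508, 'y': 0.628, 'z': 0.221, 'turn': -0.067}
{'x': 0.42, 'y': 0.69, 'z': 0.221, 'turn': -0.067}
{'x': 0.323, 'y': 0.74, 'z': 0.221, 'turn': 0.0}
{'x': 0.323, 'y': 0.74, 'z': 0.221, 'turn': 0.0}
{'x': 0.323, 'y': 0.74, 'z': 0.221, 'turn': 0.0}
{'x': 0.323, 'y': 0.74, 'z': 0.221, 'turn': 0.0}
{'x': 0.323, 'y': 0.74, 'z': 0.221, 'turn': 0.0}
{'x': 0.323, 'y': 0.74, 'z': 0.221, 'turn': 0.0}
{'x': 0.323, 'y': 0.74, 'z': 0.221, 'turn': 0.0}
{'x': 0.323, 'y': 0.74, 'z': 0.221, 'turn': 0.0}
```

>>> {"api": "send_rows", "payload": {
  "targets": [
    {"fingers": 1,"x": 0.65,"y": 0.47,"z": 0.1,"turn": -0.067},
    {"fingers": 1,"x": 0.59,"y": 0.55,"z": 0.1,"turn": -0.067},
    {"fingers": 1,"x": 0.51,"y": 0.63,"z": 0.1,"turn": -0.067},
    {"fingers": 1,"x": 0.42,"y": 0.69,"z": 0.1,"turn": -0.067},
    {"fingers": 1,"x": 0.32,"y": 0.74,"z": 0.1},
    {"fingers": 1,"x": 0.32,"y": 0.74,"z": 0.1},
    {"fingers": 1,"x": 0.32,"y": 0.74,"z": 0.2},
    {"fingers": 1,"x": 0.32,"y": 0.74,"z": 0.2}
  ],
  "newtons": 70
}}

```text
schema error: expected keys fingers, x, y, z, turn
```

```bash
python3 plan.py .467 .2335 .10 .286 6 1
```

```text
from [0.1556 0.6048 0.2523] -0.252 t 0.1
{'x': 1.314, 'y': 0.94, 'z': 0.508, 'turn': -0.269}
{'x': 0.647, 'y': 1.48, 'z': 0.508, 'turn': 0.0}
{'x': 0.647, 'y': 1.48, 'z': 0.508, 'turn': 0.0}
{'x': 0.647, 'y': 1.48, 'z': 0.508, 'turn': 0.0}
{'x': 0.647, 'y': 1.48, 'z': 0.508, 'turn': 0.0}
{'x': 0.647, 'y': 1.48, 'z': 0.508, 'turn': 0.0}
```

>>> {"api": "send_rows", "payload": {
  "targets": [
    {"fingers": 1,"x": 0.65,"y": 0.47,"z": 0.1,"turn": -0.067},
    {"fingers": 1,"x": 0.59,"y": 0.55,"z": 0.1,"turn": -0.067},
    {"fingers": 1,"x": 0.51,"y": 0.63,"z": 0.1,"turn": -0.067},
    {"fingers": 1,"x": 0.42,"y": 0.69,"z": 0.1,"turn": -0.067},
    {"fingers": 1,"x": 0.32,"y": 0.74,"z": 0.1,"turn": 0},
    {"fingers": 1,"x": 0.32,"y": 0.74,"z": 0.1,"turn": 0},
    {"fingers": 1,"x": 0.32,"y": 0.74,"z": 0.2,"turn": 0},
    {"fingers": 1,"x": 0.32,"y": 0.74,"z": 0.2,"turn": 0}
  ],
  "newtons": 70
}}

```text
time_s: 0.9
tool_pos: [0.3629, 0.356, 0.2029]
eef_rot: [-3.141, 0.0, 0.284]
force: [0.5, 0.7, -0.5]
gripper_width: 0.0852
finger_force: 0.0
```

```bash
python3 plan.py .467 .2335 .10 .286 6 1
```

```text
from [0.3629 0.356  0.2029] 0.2844 t 0.9
{'x': 0.219, 'y': 0.489, 'z': 0.343, 'turn': -0.001}
{'x': 0.218, 'y': 0.49, 'z': 0.343, 'turn': 0.0}
{'x': 0.218, 'y': 0.49, 'z': 0.343, 'turn': 0.0}
{'x': 0.218, 'y': 0.49, 'z': 0.343, 'turn': 0.0}
{'x': 0.218, 'y': 0.49, 'z': 0.343, 'turn': 0.0}
{'x': 0.218, 'y': 0.49, 'z': 0.343, 'turn': 0.0}
```

>>> {"api": "send_rows", "payload": {
  "targets": [
    {"fingers": 1,"x": 0.33,"y": 0.74,"z": 0.5,"turn": 0},
    {"fingers": 1,"x": 0.33,"y": 0.74,"z": 0.5,"turn": 0},
    {"fingers": 1,"x": 0.33,"y": 0.73,"z": 0.5,"turn": 0},
    {"fingers": 1,"x": 0.32,"y": 0.73,"z": 0.5,"turn": 0},
    {"fingers": 1,"x": 0,"y": 0,"z": 0.6,"turn": 0},
    {"fingers": 1,"x": 0,"y": 0,"z": 0.6,"turn": 0},
    {"fingers": 1,"x": 0,"y": 0,"z": 0.22,"turn": 0},
    {"fingers": 0,"x": 0,"y": 0,"z": 0,"turn": 0}
  ]
}}

```text
time_s: 1.7
tool_pos: [0.4655, 0.234, 0.0308]
eef_rot: [3.14, 0.004, 0.284]
force: [-1.0, 0.8, 0.4]
gripper_width: 0.0731
finger_force: 0.0
```

>>> {"api": "send_rows", "payload": {
  "targets": [
    {"fingers": 0,"x": 0,"y": 0,"z": 0,"turn": 0},
    {"fingers": 0,"x": 0,"y": 0,"z": 0,"turn": 0},
    {"fingers": 0,"x": 0,"y": 0,"z": 0,"turn": 0},
    {"fingers": 0,"x": 0,"y": 0,"z": 0,"turn": 0}
  ]
}}

```text
time_s: 2.1
tool_pos: [0.4665, 0.2354, 0.0334]
eef_rot: [-3.141, -0.002, 0.285]
force: [-2.6, 1.3, 1.6]
gripper_width: 0.059
finger_force: 77.7
```

>>> {"api": "send_rows", "payload": {
  "targets": [
    {"fingers": 0,"x": 0,"y": 0,"z": -0.3,"turn": 0},
    {"fingers": 0,"x": 0,"y": 0,"z": -0.7,"turn": 0},
    {"fingers": 0,"x": 0,"y": 0,"z": -0.7,"turn": 0},
    {"fingers": 0,"x": 0,"y": 0,"z": -0.3,"turn": 0},
    {"fingers": 0,"x": 0.6,"y": 0,"z": 0,"turn": 0},
    {"fingers": 0,"x": 0.6,"y": 0,"z": 0,"turn": 0},
    {"fingers": 0,"x": 0,"y": 0,"z": 0,"turn": 0},
    {"fingers": 0,"x": 0,"y": 0,"z": 0,"turn": 0}
  ]
}}

```text
time_s: 2.9
tool_pos: [0.5233, 0.251, 0.1314]
eef_rot: [3.141, 0.002, 0.283]
force: [-0.4, 0.2, -4.6]
gripper_width: 0.0593
finger_force: 77.1
```

```bash
cat > m.py <<'E'
from rig import status
import numpy as np
s=status.observe(); y=s['eef_rot'][2]; m=s['moment']; c,w=np.cos(y),np.sin(y)
print(s['time_s'],'case-frame moment',np.round([c*m[0]+w*m[1],-w*m[0]+c*m[1],m[2]],4),'F',s['force'].round(2),s['tool_pos'].round(4),s['eef_rot'].round(3),s['gripper_width'])
E
python3 m.py
```

```text
2.9 case-frame moment [-0.0242  0.1319  0.0088] F [-0.44  0.22 -4.64] [0.5233 0.251  0.1314] [3.141e+00 2.000e-03 2.830e-01] 0.05932116300868945
```

>>> {"api": "send_rows", "payload": {
  "targets": [
    {"fingers": 0,"x": -0.6,"y": 0,"z": 0,"turn": 0},
    {"fingers": 0,"x": -0.6,"y": 0,"z": 0,"turn": 0},
    {"fingers": 0,"x": 0,"y": 0,"z": 0,"turn": 0},
    {"fingers": 0,"x": 0,"y": 0,"z": 0,"turn": 0}
  ]
}}

```text
time_s: 3.3
tool_pos: [0.4651, 0.2342, 0.1325]
eef_rot: [3.141, 0.0, 0.285]
force: [-0.7, 0.3, -3.1]
gripper_width: 0.0591
finger_force: 77.1
```

```bash
python3 m.py
```

```text
3.3 case-frame moment [ 0.0462 -0.0581  0.0156] F [-0.69  0.27 -3.11] [0.4651 0.2342 0.1325] [3.141 0.    0.285] 0.05908133442573148
```

>>> {"api": "send_rows", "payload": {
  "targets": [
    {"fingers": 0,"x": 0.6,"y": 0,"z": 0,"turn": 0},
    {"fingers": 0,"x": 0.6,"y": 0,"z": 0,"turn": 0},
    {"fingers": 0,"x": 0,"y": 0,"z": 0,"turn": 0},
    {"fingers": 0,"x": 0,"y": 0,"z": 0,"turn": 0}
  ]
}}

```text
time_s: 3.7
tool_pos: [0.5242, 0.2515, 0.1316]
eef_rot: [3.141, 0.001, 0.283]
force: [-0.3, -0.5, -4.0]
gripper_width: 0.0588
finger_force: 77.1
```

```bash
python3 m.py
```

```text
3.7 case-frame moment [ 0.0207  0.078  -0.0001] F [-0.31 -0.52 -4.03] [0.5242 0.2515 0.1316] [3.141e+00 1.000e-03 2.830e-01] 0.05878651479937861
```

>>> {"api": "send_rows", "payload": {
  "targets": [
    {"fingers": 0,"x": -0.6,"y": 0,"z": 0,"turn": 0},
    {"fingers": 0,"x": -0.6,"y": 0,"z": 0,"turn": 0},
    {"fingers": 0,"x": 0,"y": 0,"z": 0,"turn": 0},
    {"fingers": 0,"x": 0,"y": 0,"z": 0,"turn": 0}
  ]
}}

```text
time_s: 4.1
tool_pos: [0.4656, 0.2345, 0.1328]
eef_rot: [-3.142, -0.001, 0.285]
force: [0.6, -0.0, -3.7]
gripper_width: 0.059
finger_force: 77.1
```

```bash
python3 m.py
```

```text
4.1 case-frame moment [ 0.0499 -0.0762 -0.0038] F [ 0.65 -0.04 -3.66] [0.4656 0.2345 0.1328] [-3.142e+00 -1.000e-03  2.850e-01] 0.05896033945887103
```

The moment flips with the direction of the shake. I'll check whether it persists at rest.

>>> {"api": "send_rows", "payload": {
  "targets": [
    {"fingers": 0,"x": 0,"y": 0,"z": 0,"turn": 0},
    {"fingers": 0,"x": 0,"y": 0,"z": 0,"turn": 0},
    {"fingers": 0,"x": 0,"y": 0,"z": 0,"turn": 0}
  ]
}}

```text
time_s: 4.4
tool_pos: [0.4667, 0.2349, 0.1322]
eef_rot: [-3.142, -0.0, 0.284]
force: [0.1, -0.7, -3.8]
gripper_width: 0.0591
finger_force: 77.1
```

```bash
python3 m.py
```

```text
4.4 case-frame moment [-0.0208 -0.0425  0.0275] F [ 0.12 -0.7  -3.85] [0.4667 0.2349 0.1322] [-3.142 -0.     0.284] 0.05906240640083801
```

>>> {"api": "send_rows", "payload": {
  "targets": [
    {"fingers": 0,"x": 0.6,"y": 0,"z": 0,"turn": 0},
    {"fingers": 0,"x": 0.6,"y": 0,"z": 0,"turn": 0},
    {"fingers": 0,"x": 0,"y": 0,"z": 0,"turn": 0},
    {"fingers": 0,"x": 0,"y": 0,"z": 0,"turn": 0},
    {"fingers": 0,"x": 0,"y": 0,"z": 0,"turn": 0},
    {"fingers": 0,"x": 0,"y": 0,"z": 0,"turn": 0}
  ]
}}

```text
time_s: 5.0
tool_pos: [0.5233, 0.2513, 0.1322]
eef_rot: [3.141, 0.001, 0.284]
force: [-0.5, 0.4, -3.6]
gripper_width: 0.0591
finger_force: 77.0
```

```bash
python3 m.py
```

```text
5.0 case-frame moment [ 0.0056 -0.0065  0.0203] F [-0.47  0.35 -3.62] [0.5233 0.2513 0.1322] [3.141e+00 1.000e-03 2.840e-01] 0.059065626357096064
```

>>> {"api": "send_rows", "payload": {
  "targets": [
    {"fingers": 0,"x": 0,"y": 0,"z": 0,"turn": 0},
    {"fingers": 0,"x": 0,"y": 0,"z": 0,"turn": 0}
  ]
}}

```text
time_s: 5.2
tool_pos: [0.5236, 0.2515, 0.1326]
eef_rot: [-3.142, -0.0, 0.284]
force: [-0.6, 0.1, -3.7]
gripper_width: 0.0591
finger_force: 77.0
```

```bash
python3 m.py
```

```text
5.2 case-frame moment [-0.0142  0.0049 -0.0005] F [-0.57  0.05 -3.71] [0.5236 0.2515 0.1326] [-3.142 -0.     0.284] 0.05912002854794386
```

>>> {"api": "send_rows", "payload": {
  "targets": [
    {"fingers": 0,"x": -0.6,"y": 0,"z": 0,"turn": 0},
    {"fingers": 0,"x": -0.6,"y": 0,"z": 0,"turn": 0},
    {"fingers": 0,"x": 0,"y": 0,"z": 0,"turn": 0}
  ]
}}

```text
time_s: 5.5
tool_pos: [0.4624, 0.2326, 0.132]
eef_rot: [3.141, 0.005, 0.284]
force: [-0.2, 0.7, -4.5]
gripper_width: 0.0592
finger_force: 77.1
```

```bash
python3 m.py
```

```text
5.5 case-frame moment [-0.0189 -0.0418  0.0387] F [-0.17  0.73 -4.48] [0.4624 0.2326 0.132 ] [3.141 0.005 0.284] 0.059161949826445404
```

>>> {"api": "send_rows", "payload": {
  "targets": [
    {"fingers": 0,"x": 0,"y": 0,"z": 0,"turn": 0}
  ]
}}

```text
time_s: 5.6
tool_pos: [0.4662, 0.2349, 0.133]
eef_rot: [-3.141, -0.001, 0.285]
force: [0.8, -0.6, -4.3]
gripper_width: 0.0591
finger_force: 77.1
```

```bash
python3 m.py
```

```text
5.6 case-frame moment [ 0.0287 -0.1021 -0.0167] F [ 0.75 -0.62 -4.31] [0.4662 0.2349 0.133 ] [-3.141e+00 -1.000e-03  2.850e-01] 0.05913671422922354
```

>>> {"api": "send_rows", "payload": {
  "targets": [
    {"fingers": 0,"x": 0,"y": 0,"z": 0,"turn": 0}
  ]
}}

```text
time_s: 5.7
tool_pos: [0.4671, 0.2354, 0.1329]
eef_rot: [-3.141, -0.002, 0.285]
force: [0.6, -0.3, -4.2]
gripper_width: 0.0592
finger_force: 77.1
```

```bash
python3 m.py
```

```text
5.7 case-frame moment [-0.0053 -0.0535  0.0044] F [ 0.57 -0.28 -4.24] [0.4671 0.2354 0.1329] [-3.141e+00 -2.000e-03  2.850e-01] 0.05921641118344216
```

>>> {"api": "send_rows", "payload": {
  "targets": [
    {"fingers": 0,"x": 0,"y": 0,"z": 0,"turn": 0}
  ]
}}

```text
time_s: 5.8
tool_pos: [0.4671, 0.2352, 0.1325]
eef_rot: [-3.141, -0.001, 0.284]
force: [-0.1, 0.0, -4.4]
gripper_width: 0.0592
finger_force: 77.1
```

```bash
python3 m.py
```

```text
5.8 case-frame moment [ 0.0634  0.0454 -0.0166] F [-0.12  0.05 -4.43] [0.4671 0.2352 0.1325] [-3.141e+00 -1.000e-03  2.840e-01] 0.05923529798447828
```

>>> {"api": "send_rows", "payload": {
  "targets": [
    {"fingers": 0,"x": 0,"y": 0,"z": 0,"turn": 0}
  ]
}}

```text
time_s: 5.9
tool_pos: [0.4669, 0.235, 0.1323]
eef_rot: [-3.142, -0.0, 0.284]
force: [0.6, -0.4, -4.0]
gripper_width: 0.0591
finger_force: 77.1
```

```bash
python3 m.py
```

```text
5.9 case-frame moment [ 0.0144  0.0161 -0.0251] F [ 0.6  -0.44 -3.96] [0.4669 0.235  0.1323] [-3.142 -0.     0.284] 0.05910420508246703
```

>>> {"api": "send_rows", "payload": {
  "targets": [
    {"fingers": 0,"x": 0,"y": 0,"z": 0,"turn": 0}
  ]
}}

```text
time_s: 6.0
tool_pos: [0.4666, 0.2348, 0.1321]
eef_rot: [3.141, 0.0, 0.284]
force: [0.7, -1.1, -4.7]
gripper_width: 0.0589
finger_force: 77.1
```

```bash
python3 m.py
```

```text
6.0 case-frame moment [0.0129 0.0202 0.0269] F [ 0.69 -1.09 -4.74] [0.4666 0.2348 0.1321] [3.141 0.    0.284] 0.05889404118433999
```

>>> {"api": "send_rows", "payload": {
  "targets": [
    {"fingers": 0,"x": 0,"y": 0,"z": 0,"turn": 0}
  ]
}}

```text
time_s: 6.1
tool_pos: [0.4665, 0.2347, 0.1322]
eef_rot: [3.141, 0.0, 0.284]
force: [-0.1, -0.0, -3.8]
gripper_width: 0.0589
finger_force: 77.1
```

```bash
python3 m.py
```

```text
6.1 case-frame moment [0.0172 0.0034 0.0003] F [-0.07 -0.02 -3.81] [0.4665 0.2347 0.1322] [3.141 0.    0.284] 0.05886380913733727
```

>>> {"api": "send_rows", "payload": {
  "targets": [
    {"fingers": 0,"x": 0,"y": 0,"z": 0,"turn": 0}
  ]
}}

```text
time_s: 6.2
tool_pos: [0.4664, 0.2347, 0.1322]
eef_rot: [3.142, 0.0, 0.284]
force: [0.6, -0.7, -3.6]
gripper_width: 0.0593
finger_force: 77.1
```

```bash
python3 m.py
```

```text
6.2 case-frame moment [-0.012   0.0177  0.0043] F [ 0.65 -0.66 -3.61] [0.4664 0.2347 0.1322] [3.142 0.    0.284] 0.05930183673745568
```

Create mm.py:
```python
from rig import status,snapshot
import numpy as np
out=[]
for i in range(9):
    s=status.observe(); y=s['eef_rot'][2]; m=s['moment']; out.append(-np.sin(y)*m[0]+np.cos(y)*m[1]); snapshot('top')
o=np.array(out); print(s['time_s'],'My',(o*1000).round().astype(int),'mean',(o.mean()*1000).round(1),'last5',(o[-5:].mean()*1000).round(1),s['tool_pos'].round(4))
```

```text
(no output)
```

>>> {"api": "send_rows", "payload": {
  "targets": [
    {"fingers": 0,"x": 0.5,"y": 0,"z": 0,"turn": 0},
    {"fingers": 0,"x": 0.8,"y": 0,"z": 0,"turn": 0},
    {"fingers": 0,"x": -0.5,"y": 0,"z": 0,"turn": 0},
    {"fingers": 0,"x": -0.8,"y": 0,"z": 0,"turn": 0},
    {"fingers": 0,"x": 0.5,"y": 0,"z": 0,"turn": 0},
    {"fingers": 0,"x": 0.8,"y": 0,"z": 0,"turn": 0},
    {"fingers": 0,"x": 0,"y": 0,"z": 0,"turn": 0},
    {"fingers": 0,"x": 0,"y": 0,"z": 0,"turn": 0}
  ]
}}

```text
time_s: 7.0
tool_pos: [0.5291, 0.253, 0.1317]
eef_rot: [3.141, 0.001, 0.283]
force: [-0.2, -1.1, -4.3]
gripper_width: 0.0591
finger_force: 77.0
```

```bash
python3 mm.py
```

```text
7.4 My [102  37  19  50 -26 -19 -21 -13 -30] mean 11.2 last5 -21.6 [0.5284 0.2529 0.1326]
```

>>> {"api": "send_rows", "payload": {
  "targets": [
    {"fingers": 0,"x": -0.5,"y": 0,"z": 0,"turn": 0},
    {"fingers": 0,"x": -0.8,"y": 0,"z": 0,"turn": 0},
    {"fingers": 0,"x": 0,"y": 0,"z": 0,"turn": 0},
    {"fingers": 0,"x": 0,"y": 0,"z": 0,"turn": 0}
  ]
}}

```text
time_s: 7.85
tool_pos: [0.4658, 0.2346, 0.1329]
eef_rot: [-3.141, -0.001, 0.285]
force: [0.4, -0.2, -3.5]
gripper_width: 0.059
finger_force: 77.1
```

```bash
python3 mm.py
```

```text
8.25 My [-129  -30   -5  -45   13   33  -65    4  -14] mean -26.5 last5 -5.8 [0.4667 0.2348 0.1321]
```

>>> {"api": "send_rows", "payload": {
  "targets": [
    {"fingers": 0,"x": 0.05,"y": 0,"z": 0,"turn": 0},
    {"fingers": 0,"x": 0.1,"y": 0,"z": 0,"turn": 0},
    {"fingers": 0,"x": 0.15,"y": 0,"z": 0,"turn": 0},
    {"fingers": 0,"x": 0.2,"y": 0,"z": 0,"turn": 0},
    {"fingers": 0,"x": 0.25,"y": 0,"z": 0,"turn": 0},
    {"fingers": 0,"x": 0.3,"y": 0,"z": 0,"turn": 0},
    {"fingers": 0,"x": 0.25,"y": 0,"z": 0,"turn": 0},
    {"fingers": 0,"x": 0,"y": 0,"z": 0,"turn": 0}
  ]
}}

```text
time_s: 9.1
tool_pos: [0.5309, 0.2537, 0.1321]
eef_rot: [-3.141, -0.002, 0.284]
force: [-0.7, -0.1, -3.2]
gripper_width: 0.0592
finger_force: 77.1
```

```bash
python3 mm.py
```

```text
9.5 My [ 37 131  45  21 -31  34  62  41   0] mean 37.9 last5 21.3 [0.5284 0.2529 0.1325]
```

>>> {"api": "send_rows", "payload": {
  "targets": [
    {"fingers": 0,"x": -0.5,"y": 0,"z": 0,"turn": 0},
    {"fingers": 0,"x": -0.8,"y": 0,"z": 0,"turn": 0},
    {"fingers": 0,"x": 0,"y": 0,"z": 0,"turn": 0},
    {"fingers": 0,"x": 0,"y": 0,"z": 0,"turn": 0},
    {"fingers": 0,"x": 0,"y": 0,"z": 0,"turn": 0},
    {"fingers": 0,"x": 0,"y": 0,"z": 0,"turn": 0}
  ]
}}

```text
time_s: 10.15
tool_pos: [0.4671, 0.2353, 0.1326]
eef_rot: [-3.141, -0.001, 0.284]
force: [0.4, -0.3, -4.0]
gripper_width: 0.0593
finger_force: 77.1
```

```bash
python3 mm.py
```

```text
10.55 My [-25  36 -14 -32 -66  25 -20   9  35] mean -5.6 last5 -3.2 [0.4664 0.2347 0.1322]
```

>>> {"api": "send_rows", "payload": {
  "targets": [
    {"fingers": 0,"x": 0,"y": 0,"z": 0.4,"turn": 0},
    {"fingers": 0,"x": 0,"y": 0,"z": 0.6,"turn": 0},
    {"fingers": 0,"x": 0,"y": 0,"z": 0.5,"turn": 0},
    {"fingers": 0,"x": 0,"y": 0,"z": 0.3,"turn": 0},
    {"fingers": 0,"x": 0,"y": 0,"z": 0.15,"turn": 0},
    {"fingers": 0,"x": 0,"y": 0,"z": 0.02,"turn": 0},
    {"fingers": 0,"x": 0,"y": 0,"z": 0,"turn": 0}
  ]
}}

```text
time_s: 11.3
tool_pos: [0.4668, 0.2352, 0.0342]
eef_rot: [-3.141, -0.001, 0.284]
force: [-0.1, 0.5, -4.1]
gripper_width: 0.059
finger_force: 77.1
```

>>> {"api": "send_rows", "payload": {
  "targets": [
    {"fingers": 0,"x": 0,"y": 0,"z": 0.03,"turn": 0},
    {"fingers": 0,"x": 0,"y": 0,"z": 0,"turn": 0},
    {"fingers": 0.5,"x": 0,"y": 0,"z": 0,"turn": 0},
    {"fingers": 1,"x": 0,"y": 0,"z": 0,"turn": 0},
    {"fingers": 1,"x": 0,"y": 0,"z": 0,"turn": 0},
    {"fingers": 1,"x": 0,"y": 0,"z": -0.5,"turn": 0},
    {"fingers": 1,"x": 0,"y": 0,"z": -0.8,"turn": 0},
    {"fingers": 1,"x": 0,"y": 0,"z": -0.6,"turn": 0}
  ]
}}

```text
time_s: 12.1
tool_pos: [0.4668, 0.235, 0.1291]
eef_rot: [-3.141, -0.001, 0.285]
force: [-0.2, 0.3, 0.1]
gripper_width: 0.0851
finger_force: 0.0
```

```bash
python3 plan.py .4535 -.022 .11 .125 7 2
```

```text
from [0.4668 0.235  0.1291] 0.2846 t 12.1
{'x': -0.243, 'y': 0.694, 'z': 0.054, 'turn': 0.04}
{'x': -0.187, 'y': 0.711, 'z': 0.054, 'turn': 0.04}
{'x': -0.129, 'y': 0.724, 'z': 0.054, 'turn': 0.0}
{'x': -0.129, 'y': 0.724, 'z': 0.054, 'turn': 0.0}
{'x': -0.129, 'y': 0.724, 'z': 0.054, 'turn': 0.0}
{'x': -0.129, 'y': 0.724, 'z': 0.054, 'turn': 0.0}
{'x': -0.129, 'y': 0.724, 'z': 0.054, 'turn': 0.0}
```

>>> {"api": "send_rows", "payload": {
  "targets": [
    {"fingers": 1,"x": -0.24,"y": 0.69,"z": 0,"turn": 0.04},
    {"fingers": 1,"x": -0.19,"y": 0.71,"z": 0,"turn": 0.04},
    {"fingers": 1,"x": -0.13,"y": 0.72,"z": 0,"turn": 0},
    {"fingers": 1,"x": -0.13,"y": 0.72,"z": 0,"turn": 0},
    {"fingers": 1,"x": -0.13,"y": 0.72,"z": 0.1,"turn": 0},
    {"fingers": 1,"x": -0.13,"y": 0.72,"z": 0.1,"turn": 0},
    {"fingers": 1,"x": -0.13,"y": 0.72,"z": 0.2,"turn": 0},
    {"fingers": 1,"x": 0,"y": 0,"z": 0,"turn": 0}
  ]
}}

```text
time_s: 12.9
tool_pos: [0.4505, -0.0243, 0.1061]
eef_rot: [3.141, 0.004, 0.119]
force: [0.1, 0.6, -1.1]
gripper_width: 0.0853
finger_force: 0.0
```

```bash
python3 plan.py .4535 -.022 .0325 .125 1 2
python3 - <<'E'
from rig import snapshot; import cv2
d=snapshot('scene'); cv2.imwrite('pics/s1.png',d['color'][80:340,80:480,::-1])
E
```

```text
from [ 0.4505 -0.0243  0.1061] 0.1188 t 12.9
{'x': 0.065, 'y': -0.039, 'z': 1.472, 'turn': -0.002}
```

View pics/s1.png

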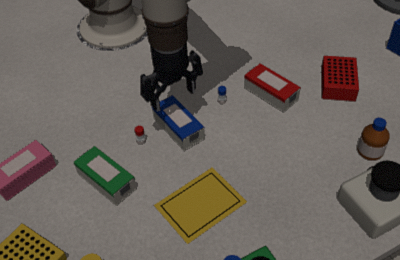

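The picture shows the red case lying flat again at crop pixel (272,85), and the gripper straddling blue at (178,118). Next I go down and grasp blue.

>>> {"api": "send_rows", "payload": {
  "targets": [
    {"fingers": 1,"x": 0,"y": 0,"z": 0.5,"turn": 0},
    {"fingers": 1,"x": 0,"y": 0,"z": 0.6,"turn": 0},
    {"fingers": 1,"x": 0,"y": 0,"z": 0.4,"turn": 0},
    {"fingers": 0,"x": 0,"y": 0,"z": 0,"turn": 0},
    {"fingers": 0,"x": 0,"y": 0,"z": 0,"turn": 0},
    {"fingers": 0,"x": 0,"y": 0,"z": 0,"turn": 0},
    {"fingers": 0,"x": 0,"y": 0,"z": 0,"turn": 0},
    {"fingers": 0,"x": 0,"y": 0,"z": 0,"turn": 0}
  ]
}}

```text
time_s: 13.75
tool_pos: [0.4529, -0.0207, 0.033]
eef_rot: [-3.141, -0.002, 0.124]
force: [-0.8, 2.0, -0.6]
gripper_width: 0.059
finger_force: 76.7
```

>>> {"api": "send_rows", "payload": {
  "targets": [
    {"fingers": 0,"x": 0,"y": 0,"z": -0.3,"turn": 0},
    {"fingers": 0,"x": 0,"y": 0,"z": -0.7,"turn": 0},
    {"fingers": 0,"x": 0,"y": 0,"z": -0.7,"turn": 0},
    {"fingers": 0,"x": 0,"y": 0,"z": -0.3,"turn": 0},
    {"fingers": 0,"x": 0,"y": 0,"z": 0,"turn": 0},
    {"fingers": 0,"x": 0,"y": 0,"z": 0,"turn": 0}
  ]
}}

```text
time_s: 14.35
tool_pos: [0.4515, -0.0212, 0.1318]
eef_rot: [-3.141, 0.001, 0.124]
force: [-0.4, 0.3, -4.9]
gripper_width: 0.0594
finger_force: 77.4
```

```bash
python3 mm.py
```

```text
14.75 My [ 67  23  21  10   9  21 -12  27 -36] mean 14.5 last5 1.8 [ 0.4522 -0.0211  0.1317]
```

>>> {"api": "send_rows", "payload": {
  "targets": [
    {"fingers": 0,"x": 0.5,"y": 0,"z": 0,"turn": 0},
    {"fingers": 0,"x": 0.8,"y": 0,"z": 0,"turn": 0},
    {"fingers": 0,"x": -0.5,"y": 0,"z": 0,"turn": 0},
    {"fingers": 0,"x": -0.8,"y": 0,"z": 0,"turn": 0},
    {"fingers": 0,"x": 0.5,"y": 0,"z": 0,"turn": 0},
    {"fingers": 0,"x": 0.8,"y": 0,"z": 0,"turn": 0},
    {"fingers": 0,"x": 0,"y": 0,"z": 0,"turn": 0},
    {"fingers": 0,"x": 0,"y": 0,"z": 0,"turn": 0}
  ]
}}

```text
time_s: 15.6
tool_pos: [0.5174, -0.0129, 0.1317]
eef_rot: [-3.141, 0.001, 0.124]
force: [-0.3, 0.6, -4.9]
gripper_width: 0.0595
finger_force: 77.4
```

```bash
python3 mm.py
```

```text
16.0 My [ 45  63  58 -29 -16  14   7 -20   6] mean 14.2 last5 -1.8 [ 0.5166 -0.013   0.1325]
```

>>> {"api": "send_rows", "payload": {
  "targets": [
    {"fingers": 0,"x": -0.5,"y": 0,"z": 0,"turn": 0},
    {"fingers": 0,"x": -0.8,"y": 0,"z": 0,"turn": 0},
    {"fingers": 0,"x": 0,"y": 0,"z": 0,"turn": 0},
    {"fingers": 0,"x": 0,"y": 0,"z": 0,"turn": 0}
  ]
}}

```text
time_s: 16.45
tool_pos: [0.4518, -0.0213, 0.1328]
eef_rot: [3.142, -0.001, 0.125]
force: [0.5, 1.0, -3.9]
gripper_width: 0.0588
finger_force: 77.5
```

```bash
python3 mm.py
```

```text
16.85 My [-91 -26 -15  -3   9  13  -6  63  14] mean -4.6 last5 18.6 [ 0.4528 -0.021   0.1322]
```

>>> {"api": "send_rows", "payload": {
  "targets": [
    {"fingers": 0,"x": 0.05,"y": 0,"z": 0,"turn": 0},
    {"fingers": 0,"x": 0.1,"y": 0,"z": 0,"turn": 0},
    {"fingers": 0,"x": 0.15,"y": 0,"z": 0,"turn": 0},
    {"fingers": 0,"x": 0.2,"y": 0,"z": 0,"turn": 0},
    {"fingers": 0,"x": 0.25,"y": 0,"z": 0,"turn": 0},
    {"fingers": 0,"x": 0.3,"y": 0,"z": 0,"turn": 0},
    {"fingers": 0,"x": 0.25,"y": 0,"z": 0,"turn": 0},
    {"fingers": 0,"x": 0,"y": 0,"z": 0,"turn": 0}
  ]
}}

```text
time_s: 17.7
tool_pos: [0.5193, -0.0126, 0.1322]
eef_rot: [3.141, -0.002, 0.124]
force: [-0.6, -0.6, -4.1]
gripper_width: 0.0592
finger_force: 77.6
```

```bash
python3 mm.py
```

```text
18.1 My [ 70 130  87 120  85  -7  42  38  82] mean 71.9 last5 47.8 [ 0.5165 -0.0131  0.1325]
```

>>> {"api": "send_rows", "payload": {
  "targets": [
    {"fingers": 0,"x": -0.5,"y": 0,"z": 0,"turn": 0},
    {"fingers": 0,"x": -0.8,"y": 0,"z": 0,"turn": 0},
    {"fingers": 0,"x": 0,"y": 0,"z": 0,"turn": 0},
    {"fingers": 0,"x": 0,"y": 0,"z": 0,"turn": 0}
  ]
}}

```text
time_s: 18.55
tool_pos: [0.4519, -0.0212, 0.1328]
eef_rot: [3.142, -0.001, 0.125]
force: [0.1, 0.6, -3.1]
gripper_width: 0.059
finger_force: 77.4
```

```bash
python3 mm.py; python3 m.py
```

```text
18.95 My [-47 -14  13 -66 -10  25 -47   5 -58] mean -22.1 last5 -17.0 [ 0.4528 -0.021   0.1322]
19.0 case-frame moment [-0.0452 -0.0584 -0.0138] F [-0.48 -0.04 -3.93] [ 0.4527 -0.021   0.1322] [-3.142  0.     0.124] 0.05880696675127666
```

>>> {"api": "send_rows", "payload": {
  "targets": [
    {"fingers": 0,"x": 0.5,"y": 0,"z": 0,"turn": 0},
    {"fingers": 0,"x": 0.45,"y": 0,"z": 0,"turn": 0},
    {"fingers": 0,"x": 0.4,"y": 0,"z": 0,"turn": 0},
    {"fingers": 0,"x": 0.35,"y": 0,"z": 0,"turn": 0},
    {"fingers": 0,"x": 0.3,"y": 0,"z": 0,"turn": 0},
    {"fingers": 0,"x": 0.25,"y": 0,"z": 0,"turn": 0},
    {"fingers": 0,"x": 0.2,"y": 0,"z": 0,"turn": 0},
    {"fingers": 0,"x": 0.15,"y": 0,"z": 0,"turn": 0}
  ]
}}

```text
time_s: 19.8
tool_pos: [0.582, -0.0049, 0.1319]
eef_rot: [3.142, 0.001, 0.124]
force: [-1.0, -0.4, -2.8]
gripper_width: 0.059
finger_force: 77.6
```

>>> {"api": "send_rows", "payload": {
  "targets": [
    {"fingers": 0,"x": 0.1,"y": 0,"z": 0,"turn": 0},
    {"fingers": 0,"x": 0.05,"y": 0,"z": 0,"turn": 0},
    {"fingers": 0,"x": 0,"y": 0,"z": 0,"turn": 0}
  ]
}}

```text
time_s: 20.1
tool_pos: [0.5888, -0.0041, 0.1322]
eef_rot: [-3.142, 0.0, 0.124]
force: [-0.7, -0.2, -3.8]
gripper_width: 0.0594
finger_force: 77.6
```

```bash
python3 mm.py; python3 mm.py
```

```text
20.5 My [ 39 -70  39 -41  -8  27 -49 -16 -24] mean -11.5 last5 -14.1 [ 0.5887 -0.0041  0.1324]
20.95 My [-25  30 -12 -30 -75 -62 -23 -34  32] mean -22.1 last5 -32.4 [ 0.5889 -0.004   0.1323]
```

>>> {"api": "send_rows", "payload": {
  "targets": [
    {"fingers": 0,"x": -0.5,"y": 0,"z": 0,"turn": 0},
    {"fingers": 0,"x": -0.45,"y": 0,"z": 0,"turn": 0},
    {"fingers": 0,"x": -0.4,"y": 0,"z": 0,"turn": 0},
    {"fingers": 0,"x": -0.35,"y": 0,"z": 0,"turn": 0},
    {"fingers": 0,"x": -0.3,"y": 0,"z": 0,"turn": 0},
    {"fingers": 0,"x": -0.25,"y": 0,"z": 0,"turn": 0},
    {"fingers": 0,"x": -0.2,"y": 0,"z": 0,"turn": 0},
    {"fingers": 0,"x": -0.15,"y": 0,"z": 0,"turn": 0}
  ]
}}

```text
time_s: 21.8
tool_pos: [0.4594, -0.0202, 0.1325]
eef_rot: [-3.142, -0.0, 0.124]
force: [0.5, 0.5, -3.8]
gripper_width: 0.0592
finger_force: 77.6
```

>>> {"api": "send_rows", "payload": {
  "targets": [
    {"fingers": 0,"x": -0.1,"y": 0,"z": 0,"turn": 0},
    {"fingers": 0,"x": -0.05,"y": 0,"z": 0,"turn": 0},
    {"fingers": 0,"x": 0,"y": 0,"z": 0,"turn": 0}
  ]
}}

```text
time_s: 22.1
tool_pos: [0.4525, -0.0211, 0.1324]
eef_rot: [3.142, -0.0, 0.124]
force: [-0.3, -0.2, -4.4]
gripper_width: 0.0592
finger_force: 77.6
```

```bash
python3 mm.py; python3 mm.py
```

```text
22.5 My [  7 -30   2   2  -8   1  19 -53  -2] mean -6.7 last5 -8.5 [ 0.4526 -0.0211  0.1323]
22.95 My [  1 -26 -29   3 -30  18   2  -5  10] mean -6.3 last5 -1.0 [ 0.4524 -0.0211  0.1323]
```

>>> {"api": "send_rows", "payload": {
  "targets": [
    {"fingers": 0,"x": 0,"y": 0,"z": 0.6,"turn": 0},
    {"fingers": 0,"x": 0,"y": 0,"z": 0.7,"turn": 0},
    {"fingers": 0,"x": 0,"y": 0,"z": 0.5,"turn": 0},
    {"fingers": 0,"x": 0,"y": 0,"z": 0.15,"turn": 0},
    {"fingers": 0,"x": 0,"y": 0,"z": 0.05,"turn": 0},
    {"fingers": 0,"x": 0,"y": 0,"z": 0,"turn": 0},
    {"fingers": 0.5,"x": 0,"y": 0,"z": 0,"turn": 0},
    {"fingers": 1,"x": 0,"y": 0,"z": 0,"turn": 0}
  ]
}}

```text
time_s: 23.8
tool_pos: [0.4538, -0.0207, 0.0333]
eef_rot: [-3.141, -0.003, 0.125]
force: [0.1, -0.3, 0.1]
gripper_width: 0.0719
finger_force: 0.0
```

>>> {"api": "send_rows", "payload": {
  "targets": [
    {"fingers": 1,"x": 0,"y": 0,"z": 0,"turn": 0},
    {"fingers": 1,"x": 0,"y": 0,"z": -0.5,"turn": 0},
    {"fingers": 1,"x": 0,"y": 0,"z": -0.8,"turn": 0},
    {"fingers": 1,"x": 0,"y": 0,"z": -0.6,"turn": 0},
    {"fingers": 1,"x": 0,"y": 0,"z": 0,"turn": 0}
  ]
}}

```text
time_s: 24.3
tool_pos: [0.4558, -0.0203, 0.1319]
eef_rot: [-3.141, -0.011, 0.125]
force: [0.2, -0.4, -0.7]
gripper_width: 0.0854
finger_force: 0.0
```

```bash
python3 plan.py .512 -.2292 .12 .3285 6 2
```

```text
from [ 0.4558 -0.0203  0.1319] 0.1255 t 24.3
{'x': 0.099, 'y': 0.714, 'z': 0.04, 'turn': -0.051}
{'x': 0.026, 'y': 0.721, 'z': 0.04, 'turn': -0.051}
{'x': -0.047, 'y': 0.719, 'z': 0.04, 'turn': 0.0}
{'x': -0.047, 'y': 0.719, 'z': 0.04, 'turn': 0.0}
{'x': -0.047, 'y': 0.719, 'z': 0.04, 'turn': 0.0}
{'x': -0.047, 'y': 0.719, 'z': 0.04, 'turn': 0.0}
```

>>> {"api": "send_rows", "payload": {
  "targets": [
    {"fingers": 1,"x": 0.12,"y": 0.71,"z": 0,"turn": -0.051},
    {"fingers": 1,"x": 0.03,"y": 0.72,"z": 0,"turn": -0.051},
    {"fingers": 1,"x": -0.03,"y": 0.72,"z": 0,"turn": 0},
    {"fingers": 1,"x": -0.03,"y": 0.72,"z": 0.1,"turn": 0},
    {"fingers": 1,"x": -0.03,"y": 0.72,"z": 0.1,"turn": 0},
    {"fingers": 1,"x": -0.03,"y": 0.72,"z": 0.2,"turn": 0},
    {"fingers": 1,"x": 0,"y": 0,"z": 0,"turn": 0},
    {"fingers": 1,"x": 0,"y": 0,"z": 0,"turn": 0}
  ]
}}

```text
time_s: 25.1
tool_pos: [0.5126, -0.2292, 0.1064]
eef_rot: [-3.141, 0.001, 0.326]
force: [-0.6, -0.1, 0.7]
gripper_width: 0.0854
finger_force: 0.0
```

```bash
python3 plan.py .512 -.2292 .033 .3285 1 1
```

```text
from [ 0.5126 -0.2292  0.1064] 0.3263 t 25.1
{'x': -0.011, 'y': -0.003, 'z': 1.467, 'turn': -0.001}
```

>>> {"api": "send_rows", "payload": {
  "targets": [
    {"fingers": 1,"x": 0,"y": 0,"z": 0.5,"turn": 0},
    {"fingers": 1,"x": 0,"y": 0,"z": 0.6,"turn": 0},
    {"fingers": 1,"x": 0,"y": 0,"z": 0.37,"turn": 0},
    {"fingers": 0,"x": 0,"y": 0,"z": 0,"turn": 0},
    {"fingers": 0,"x": 0,"y": 0,"z": 0,"turn": 0},
    {"fingers": 0,"x": 0,"y": 0,"z": 0,"turn": 0},
    {"fingers": 0,"x": 0,"y": 0,"z": 0,"turn": 0},
    {"fingers": 0,"x": 0,"y": 0,"z": 0,"turn": 0}
  ]
}}

```text
time_s: 25.9
tool_pos: [0.5135, -0.2283, 0.0348]
eef_rot: [3.141, -0.002, 0.328]
force: [0.2, 2.0, 2.2]
gripper_width: 0.059
finger_force: 77.3
```

>>> {"api": "send_rows", "payload": {
  "targets": [
    {"fingers": 0,"x": 0,"y": 0,"z": -0.3,"turn": 0},
    {"fingers": 0,"x": 0,"y": 0,"z": -0.7,"turn": 0},
    {"fingers": 0,"x": 0,"y": 0,"z": -0.7,"turn": 0},
    {"fingers": 0,"x": 0,"y": 0,"z": -0.3,"turn": 0},
    {"fingers": 0,"x": 0,"y": 0,"z": 0,"turn": 0},
    {"fingers": 0,"x": 0,"y": 0,"z": 0,"turn": 0}
  ]
}}

```text
time_s: 26.5
tool_pos: [0.5123, -0.2283, 0.1333]
eef_rot: [-3.141, 0.0, 0.328]
force: [-0.3, 0.5, -2.9]
gripper_width: 0.0588
finger_force: 76.9
```

```bash
python3 mm.py
```

```text
26.9 My [ 45  53 -28  -1  33  -1 -30 -26   0] mean 4.9 last5 -4.9 [ 0.5128 -0.2285  0.1331]
```

>>> {"api": "send_rows", "payload": {
  "targets": [
    {"fingers": 0,"x": 0.5,"y": 0,"z": 0,"turn": 0},
    {"fingers": 0,"x": 0.8,"y": 0,"z": 0,"turn": 0},
    {"fingers": 0,"x": -0.5,"y": 0,"z": 0,"turn": 0},
    {"fingers": 0,"x": -0.8,"y": 0,"z": 0,"turn": 0},
    {"fingers": 0,"x": 0.5,"y": 0,"z": 0,"turn": 0},
    {"fingers": 0,"x": 0.8,"y": 0,"z": 0,"turn": 0},
    {"fingers": 0,"x": 0,"y": 0,"z": 0,"turn": 0},
    {"fingers": 0,"x": 0,"y": 0,"z": 0,"turn": 0}
  ]
}}

```text
time_s: 27.75
tool_pos: [0.575, -0.2072, 0.1332]
eef_rot: [-3.141, 0.001, 0.329]
force: [-0.4, 0.1, -2.9]
gripper_width: 0.0594
finger_force: 76.9
```

```bash
python3 mm.py
```

```text
28.15 My [ 55  54  10 -17  68   7   0  16 -13] mean 20.1 last5 15.8 [ 0.5742 -0.2078  0.134 ]
```

>>> {"api": "send_rows", "payload": {
  "targets": [
    {"fingers": 0,"x": -0.5,"y": 0,"z": 0,"turn": 0},
    {"fingers": 0,"x": -0.8,"y": 0,"z": 0,"turn": 0},
    {"fingers": 0,"x": 0,"y": 0,"z": 0,"turn": 0},
    {"fingers": 0,"x": 0,"y": 0,"z": 0,"turn": 0}
  ]
}}

```text
time_s: 28.6
tool_pos: [0.5125, -0.229, 0.1343]
eef_rot: [3.141, -0.001, 0.327]
force: [-0.3, -0.2, -1.7]
gripper_width: 0.0593
finger_force: 76.9
```

```bash
python3 mm.py
```

```text
29.0 My [-61   2  -4 -22 -31  11 -11 -25  12] mean -14.3 last5 -8.8 [ 0.5135 -0.2284  0.1337]
```

>>> {"api": "send_rows", "payload": {
  "targets": [
    {"fingers": 0,"x": 0.05,"y": 0,"z": 0,"turn": 0},
    {"fingers": 0,"x": 0.1,"y": 0,"z": 0,"turn": 0},
    {"fingers": 0,"x": 0.15,"y": 0,"z": 0,"turn": 0},
    {"fingers": 0,"x": 0.2,"y": 0,"z": 0,"turn": 0},
    {"fingers": 0,"x": 0.25,"y": 0,"z": 0,"turn": 0},
    {"fingers": 0,"x": 0.3,"y": 0,"z": 0,"turn": 0},
    {"fingers": 0,"x": 0.25,"y": 0,"z": 0,"turn": 0},
    {"fingers": 0,"x": 0,"y": 0,"z": 0,"turn": 0}
  ]
}}

```text
time_s: 29.85
tool_pos: [0.5768, -0.2069, 0.1336]
eef_rot: [3.141, -0.001, 0.33]
force: [-0.2, 0.3, -2.3]
gripper_width: 0.0589
finger_force: 76.9
```

```bash
python3 mm.py
```

```text
30.25 My [ 56  47  -3  19  18 -43   0 -21  16] mean 9.8 last5 -6.0 [ 0.5742 -0.2078  0.134 ]
```

>>> {"api": "send_rows", "payload": {
  "targets": [
    {"fingers": 0,"x": -0.5,"y": 0,"z": 0,"turn": 0},
    {"fingers": 0,"x": -0.8,"y": 0,"z": 0,"turn": 0},
    {"fingers": 0,"x": 0,"y": 0,"z": 0,"turn": 0},
    {"fingers": 0,"x": 0,"y": 0,"z": 0,"turn": 0}
  ]
}}

```text
time_s: 30.7
tool_pos: [0.5125, -0.2291, 0.1344]
eef_rot: [3.141, -0.001, 0.327]
force: [0.9, -0.3, -2.5]
gripper_width: 0.0591
finger_force: 76.9
```

```bash
python3 mm.py; python3 m.py
```

```text
31.1 My [-33 -63 -38 -11 -19 -13 -21  41  24] mean -14.8 last5 2.4 [ 0.5135 -0.2283  0.1337]
31.15 case-frame moment [ 0.0609 -0.0585  0.0363] F [ 0.41 -0.2  -2.53] [ 0.5134 -0.2284  0.1336] [-3.142  0.     0.329] 0.058729900362503445
```

Green is lighter and looks quiet. Blue gave a persistent moment after the gentle ramp, so I'll put green back and re-test blue with gentle ramps both ways.

>>> {"api": "send_rows", "payload": {
  "targets": [
    {"fingers": 0,"x": 0,"y": 0,"z": 0.6,"turn": 0},
    {"fingers": 0,"x": 0,"y": 0,"z": 0.7,"turn": 0},
    {"fingers": 0,"x": 0,"y": 0,"z": 0.5,"turn": 0},
    {"fingers": 0,"x": 0,"y": 0,"z": 0.15,"turn": 0},
    {"fingers": 0,"x": 0,"y": 0,"z": 0.06,"turn": 0},
    {"fingers": 0,"x": 0,"y": 0,"z": 0,"turn": 0},
    {"fingers": 0.5,"x": 0,"y": 0,"z": 0,"turn": 0},
    {"fingers": 1,"x": 0,"y": 0,"z": 0,"turn": 0}
  ]
}}

```text
time_s: 31.95
tool_pos: [0.5143, -0.2288, 0.0344]
eef_rot: [3.14, -0.003, 0.329]
force: [0.7, 0.2, -0.6]
gripper_width: 0.0719
finger_force: 0.0
```

>>> {"api": "send_rows", "payload": {
  "targets": [
    {"fingers": 1,"x": 0,"y": 0,"z": 0,"turn": 0},
    {"fingers": 1,"x": 0,"y": 0,"z": -0.5,"turn": 0},
    {"fingers": 1,"x": 0,"y": 0,"z": -0.8,"turn": 0},
    {"fingers": 1,"x": 0,"y": 0,"z": -0.6,"turn": 0}
  ]
}}

```text
time_s: 32.35
tool_pos: [0.5141, -0.2289, 0.1303]
eef_rot: [3.14, -0.002, 0.329]
force: [0.5, -0.1, 0.2]
gripper_width: 0.0852
finger_force: 0.0
```

```bash
python3 plan.py .4535 -.021 .12 .125 6 2
```

```text
from [ 0.5141 -0.2289  0.1303] 0.3288 t 32.35
{'x': 0.032, 'y': -0.721, 'z': 0.034, 'turn': 0.051}
{'x': -0.041, 'y': -0.721, 'z': 0.034, 'turn': 0.051}
{'x': -0.114, 'y': -0.713, 'z': 0.034, 'turn': 0.0}
{'x': -0.114, 'y': -0.713, 'z': 0.034, 'turn': 0.0}
{'x': -0.114, 'y': -0.713, 'z': 0.034, 'turn': 0.0}
{'x': -0.114, 'y': -0.713, 'z': 0.034, 'turn': 0.0}
```

>>> {"api": "send_rows", "payload": {
  "targets": [
    {"fingers": 1,"x": 0.03,"y": -0.72,"z": 0,"turn": 0.051},
    {"fingers": 1,"x": -0.04,"y": -0.72,"z": 0,"turn": 0.051},
    {"fingers": 1,"x": -0.11,"y": -0.71,"z": 0,"turn": 0},
    {"fingers": 1,"x": -0.11,"y": -0.71,"z": 0,"turn": 0},
    {"fingers": 1,"x": -0.12,"y": -0.72,"z": 0.2,"turn": 0},
    {"fingers": 1,"x": -0.12,"y": -0.72,"z": 0.2,"turn": 0},
    {"fingers": 1,"x": 0,"y": 0,"z": 0,"turn": 0},
    {"fingers": 1,"x": 0,"y": 0,"z": 0,"turn": 0}
  ]
}}

```text
time_s: 33.15
tool_pos: [0.4529, -0.0195, 0.1086]
eef_rot: [3.141, -0.001, 0.127]
force: [1.5, -0.0, -0.8]
gripper_width: 0.0856
finger_force: 0.0
```

```bash
python3 plan.py .4535 -.021 .0335 .125 1 1
```

```text
from [ 0.4529 -0.0195  0.1086] 0.1266 t 33.15
{'x': 0.009, 'y': 0.032, 'z': 1.501, 'turn': 0.001}
```

>>> {"api": "send_rows", "payload": {
  "targets": [
    {"fingers": 1,"x": 0,"y": 0.03,"z": 0.5,"turn": 0},
    {"fingers": 1,"x": 0,"y": 0,"z": 0.6,"turn": 0},
    {"fingers": 1,"x": 0,"y": 0,"z": 0.4,"turn": 0},
    {"fingers": 0,"x": 0,"y": 0,"z": 0,"turn": 0},
    {"fingers": 0,"x": 0,"y": 0,"z": 0,"turn": 0},
    {"fingers": 0,"x": 0,"y": 0,"z": 0,"turn": 0},
    {"fingers": 0,"x": 0,"y": 0,"z": 0,"turn": 0},
    {"fingers": 0,"x": 0,"y": 0,"z": 0,"turn": 0}
  ]
}}

```text
time_s: 33.95
tool_pos: [0.4528, -0.0219, 0.034]
eef_rot: [-3.142, -0.001, 0.124]
force: [0.1, -2.2, -1.6]
gripper_width: 0.0588
finger_force: 76.6
```

>>> {"api": "send_rows", "payload": {
  "targets": [
    {"fingers": 0,"x": 0,"y": 0,"z": -0.3,"turn": 0},
    {"fingers": 0,"x": 0,"y": 0,"z": -0.7,"turn": 0},
    {"fingers": 0,"x": 0,"y": 0,"z": -0.7,"turn": 0},
    {"fingers": 0,"x": 0,"y": 0,"z": -0.3,"turn": 0},
    {"fingers": 0,"x": 0,"y": 0,"z": 0,"turn": 0}
  ]
}}

```text
time_s: 34.45
tool_pos: [0.4538, -0.0214, 0.1358]
eef_rot: [-3.141, -0.006, 0.124]
force: [0.8, -0.1, -4.5]
gripper_width: 0.0595
finger_force: 77.3
```

>>> {"api": "send_rows", "payload": {
  "targets": [
    {"fingers": 0,"x": 0.05,"y": 0,"z": 0,"turn": 0},
    {"fingers": 0,"x": 0.1,"y": 0,"z": 0,"turn": 0},
    {"fingers": 0,"x": 0.15,"y": 0,"z": 0,"turn": 0},
    {"fingers": 0,"x": 0.2,"y": 0,"z": 0,"turn": 0},
    {"fingers": 0,"x": 0.25,"y": 0,"z": 0,"turn": 0},
    {"fingers": 0,"x": 0.3,"y": 0,"z": 0,"turn": 0},
    {"fingers": 0,"x": 0.25,"y": 0,"z": 0,"turn": 0},
    {"fingers": 0,"x": 0,"y": 0,"z": 0,"turn": 0}
  ]
}}

```text
time_s: 35.25
tool_pos: [0.5193, -0.0134, 0.133]
eef_rot: [3.141, -0.001, 0.124]
force: [-0.3, 0.8, -4.7]
gripper_width: 0.0594
finger_force: 77.3
```

```bash
python3 m.py
```

```text
35.25 case-frame moment [-0.0517  0.0799 -0.0232] F [-0.29  0.81 -4.66] [ 0.5193 -0.0134  0.133 ] [ 3.141e+00 -1.000e-03  1.240e-01] 0.059372568743404554
```

>>> {"api": "send_rows", "payload": {
  "targets": [
    {"fingers": 0,"x": 0,"y": 0,"z": 0,"turn": 0}
  ]
}}

```text
time_s: 35.35
tool_pos: [0.5167, -0.0138, 0.1327]
eef_rot: [-3.142, 0.002, 0.124]
force: [-0.2, -0.4, -3.0]
gripper_width: 0.059
finger_force: 77.3
```

```bash
python3 m.py
```

```text
35.35 case-frame moment [-0.0238  0.024  -0.0123] F [-0.17 -0.38 -3.  ] [ 0.5167 -0.0138  0.1327] [-3.142e+00  2.000e-03  1.240e-01] 0.05904912018732612
```

>>> {"api": "send_rows", "payload": {
  "targets": [
    {"fingers": 0,"x": 0,"y": 0,"z": 0,"turn": 0}
  ]
}}

```text
time_s: 35.45
tool_pos: [0.5162, -0.0139, 0.133]
eef_rot: [-3.142, 0.001, 0.124]
force: [0.0, -0.5, -3.7]
gripper_width: 0.0588
finger_force: 77.3
```

```bash
python3 m.py
```

```text
35.45 case-frame moment [-0.0433  0.0162  0.049 ] F [ 0.   -0.54 -3.7 ] [ 0.5162 -0.0139  0.133 ] [-3.142e+00  1.000e-03  1.240e-01] 0.05875910611169456
```

>>> {"api": "send_rows", "payload": {
  "targets": [
    {"fingers": 0,"x": 0,"y": 0,"z": 0,"turn": 0}
  ]
}}

```text
time_s: 35.55
tool_pos: [0.5163, -0.0139, 0.1333]
eef_rot: [-3.142, 0.001, 0.124]
force: [0.3, -0.3, -3.8]
gripper_width: 0.0591
finger_force: 77.3
```

```bash
python3 m.py
```

```text
35.55 case-frame moment [0.0051 0.003  0.1157] F [ 0.33 -0.34 -3.81] [ 0.5163 -0.0139  0.1333] [-3.142e+00  1.000e-03  1.240e-01] 0.05909669345215539
```

>>> {"api": "send_rows", "payload": {
  "targets": [
    {"fingers": 0,"x": 0,"y": 0,"z": 0,"turn": 0}
  ]
}}

```text
time_s: 35.65
tool_pos: [0.5166, -0.0138, 0.1335]
eef_rot: [-3.142, 0.0, 0.124]
force: [0.3, 0.2, -4.5]
gripper_width: 0.0591
finger_force: 77.3
```

```bash
python3 m.py
```

```text
35.65 case-frame moment [0.0091 0.0359 0.0115] F [ 0.31  0.17 -4.46] [ 0.5166 -0.0138  0.1335] [-3.142  0.     0.124] 0.05908465421937842
```

>>> {"api": "send_rows", "payload": {
  "targets": [
    {"fingers": 0,"x": 0,"y": 0,"z": 0,"turn": 0}
  ]
}}

```text
time_s: 35.75
tool_pos: [0.5168, -0.0138, 0.1335]
eef_rot: [-3.142, -0.0, 0.124]
force: [-0.4, 0.3, -3.2]
gripper_width: 0.059
finger_force: 77.3
```

```bash
python3 m.py
```

```text
35.75 case-frame moment [ 0.0091 -0.0162 -0.0257] F [-0.43  0.29 -3.23] [ 0.5168 -0.0138  0.1335] [-3.142 -0.     0.124] 0.05902734201679812
```

>>> {"api": "send_rows", "payload": {
  "targets": [
    {"fingers": 0,"x": -0.05,"y": 0,"z": 0,"turn": 0},
    {"fingers": 0,"x": -0.1,"y": 0,"z": 0,"turn": 0},
    {"fingers": 0,"x": -0.15,"y": 0,"z": 0,"turn": 0},
    {"fingers": 0,"x": -0.2,"y": 0,"z": 0,"turn": 0},
    {"fingers": 0,"x": -0.25,"y": 0,"z": 0,"turn": 0},
    {"fingers": 0,"x": -0.3,"y": 0,"z": 0,"turn": 0},
    {"fingers": 0,"x": -0.25,"y": 0,"z": 0,"turn": 0},
    {"fingers": 0,"x": 0,"y": 0,"z": 0,"turn": 0}
  ]
}}

```text
time_s: 36.55
tool_pos: [0.45, -0.0223, 0.1333]
eef_rot: [-3.141, 0.002, 0.124]
force: [0.3, 0.5, -4.6]
gripper_width: 0.0588
finger_force: 77.3
```

```bash
python3 m.py
```

```text
36.55 case-frame moment [-0.017   0.011  -0.0337] F [ 0.29  0.53 -4.61] [ 0.45   -0.0223  0.1333] [-3.141e+00  2.000e-03  1.240e-01] 0.05876527313833345
```

>>> {"api": "send_rows", "payload": {
  "targets": [
    {"fingers": 0,"x": 0,"y": 0,"z": 0,"turn": 0}
  ]
}}

```text
time_s: 36.65
tool_pos: [0.4528, -0.0217, 0.1338]
eef_rot: [3.142, -0.002, 0.125]
force: [0.4, 0.7, -4.3]
gripper_width: 0.0592
finger_force: 77.2
```

```bash
python3 m.py
```

```text
36.65 case-frame moment [-0.033  -0.0504 -0.0284] F [ 0.39  0.74 -4.27] [ 0.4528 -0.0217  0.1338] [ 3.142e+00 -2.000e-03  1.250e-01] 0.05915476750455824
```

>>> {"api": "send_rows", "payload": {
  "targets": [
    {"fingers": 0,"x": 0,"y": 0,"z": 0,"turn": 0}
  ]
}}

```text
time_s: 36.75
tool_pos: [0.4534, -0.0216, 0.1336]
eef_rot: [-3.142, -0.001, 0.125]
force: [-0.1, 0.6, -4.1]
gripper_width: 0.0592
finger_force: 77.3
```

```bash
python3 m.py
```

```text
36.75 case-frame moment [-0.0386  0.0349 -0.0044] F [-0.12  0.61 -4.09] [ 0.4534 -0.0216  0.1336] [-3.142e+00 -1.000e-03  1.250e-01] 0.05916379223826275
```

>>> {"api": "send_rows", "payload": {
  "targets": [
    {"fingers": 0,"x": 0,"y": 0,"z": 0,"turn": 0}
  ]
}}

```text
time_s: 36.85
tool_pos: [0.4532, -0.0216, 0.1334]
eef_rot: [-3.142, -0.001, 0.124]
force: [0.3, -0.7, -3.5]
gripper_width: 0.0589
finger_force: 77.3
```

```bash
python3 m.py
```

```text
36.85 case-frame moment [ 0.0301 -0.0212 -0.0094] F [ 0.35 -0.67 -3.47] [ 0.4532 -0.0216  0.1334] [-3.142e+00 -1.000e-03  1.240e-01] 0.05893659216735723
```

>>> {"api": "send_rows", "payload": {
  "targets": [
    {"fingers": 0,"x": 0,"y": 0,"z": 0,"turn": 0}
  ]
}}

```text
time_s: 36.95
tool_pos: [0.4529, -0.0217, 0.1332]
eef_rot: [3.142, -0.0, 0.124]
force: [-0.4, 0.2, -3.5]
gripper_width: 0.0595
finger_force: 77.3
```

```bash
python3 m.py
```

```text
36.95 case-frame moment [-0.0106 -0.0519 -0.0185] F [-0.41  0.22 -3.51] [ 0.4529 -0.0217  0.1332] [ 3.142 -0.     0.124] 0.05946960826400379
```

>>> {"api": "send_rows", "payload": {
  "targets": [
    {"fingers": 0,"x": 0,"y": 0,"z": 0,"turn": 0}
  ]
}}

```text
time_s: 37.05
tool_pos: [0.4527, -0.0218, 0.1332]
eef_rot: [3.142, 0.0, 0.124]
force: [0.0, -0.5, -3.8]
gripper_width: 0.0589
finger_force: 77.3
```

```bash
python3 m.py
```

```text
37.05 case-frame moment [-0.021   0.0296  0.0526] F [ 0.02 -0.52 -3.77] [ 0.4527 -0.0218  0.1332] [3.142 0.    0.124] 0.05890670248700479
```

The moment sensor noise (about 0.03 N m) is too close to the signal. The joint torques look much cleaner, so I'll use those.

```bash
cat > t.py <<'E'
from rig import status
import numpy as np
s=status.observe(); print(s['time_s'],'tau',s['joint_torque'].round(4),'q',s['joints'].round(4),'qd',np.abs(s['joint_velocities']).max().round(4))
E
python3 t.py
```

```text
37.05 tau [ 5.80000e-03 -2.83365e+01  1.54091e+01  3.61190e+00  2.60000e-03
  1.00000e-04] q [ 0.3123  0.2309 -0.5658  0.     -0.7742  1.3826] qd 0.0028
```

>>> {"api": "send_rows", "payload": {
  "targets": [
    {"fingers": 0,"x": 0,"y": 0,"z": 0,"turn": 0}
  ]
}}

```text
time_s: 37.15
tool_pos: [0.4526, -0.0218, 0.1332]
eef_rot: [3.142, 0.0, 0.124]
force: [-0.1, -0.5, -3.8]
gripper_width: 0.0591
finger_force: 77.3
```

```bash
python3 t.py
```

```text
37.15 tau [ 1.8000e-03 -2.8292e+01  1.5399e+01  3.6096e+00  1.6000e-03  0.0000e+00] q [ 0.3123  0.2307 -0.566   0.     -0.7742  1.3826] qd 0.0026
```

>>> {"api": "send_rows", "payload": {
  "targets": [
    {"fingers": 0,"x": 0.5,"y": 0,"z": 0,"turn": 0},
    {"fingers": 0,"x": 0.8,"y": 0,"z": 0,"turn": 0},
    {"fingers": 0,"x": -0.8,"y": 0,"z": 0,"turn": 0},
    {"fingers": 0,"x": -0.5,"y": 0,"z": 0,"turn": 0},
    {"fingers": 0,"x": 0,"y": 0,"z": 0,"turn": 0},
    {"fingers": 0,"x": 0,"y": 0,"z": 0,"turn": 0},
    {"fingers": 0,"x": 0,"y": 0,"z": 0,"turn": 0}
  ]
}}

```text
time_s: 37.85
tool_pos: [0.4535, -0.0216, 0.1338]
eef_rot: [-3.142, -0.002, 0.125]
force: [-0.5, -0.3, -4.0]
gripper_width: 0.0597
finger_force: 77.1
```

```bash
python3 t.py
```

```text
37.85 tau [-2.65000e-02 -2.83985e+01  1.51345e+01  3.56760e+00  6.90000e-03
  1.00000e-04] q [ 3.1230e-01  2.3040e-01 -5.6470e-01  5.0000e-04 -7.7400e-01  1.3827e+00] qd 0.0057
```

>>> {"api": "send_rows", "payload": {
  "targets": [
    {"fingers": 0,"x": 0,"y": 0,"z": 0,"turn": 0},
    {"fingers": 0,"x": 0,"y": 0,"z": 0,"turn": 0}
  ]
}}

```text
time_s: 38.05
tool_pos: [0.453, -0.0217, 0.1335]
eef_rot: [-3.142, -0.001, 0.124]
force: [-1.2, -0.1, -3.9]
gripper_width: 0.059
finger_force: 77.1
```

```bash
python3 t.py
```

```text
38.05 tau [ 5.30000e-03 -2.83906e+01  1.54576e+01  3.62000e+00  3.78000e-02
  2.00000e-04] q [ 0.3123  0.2307 -0.5653  0.     -0.7743  1.3826] qd 0.0035
```

>>> {"api": "send_rows", "payload": {
  "targets": [
    {"fingers": 0,"x": 0,"y": 0,"z": 0,"turn": 0},
    {"fingers": 0,"x": 0,"y": 0,"z": 0,"turn": 0}
  ]
}}

```text
time_s: 38.25
tool_pos: [0.4526, -0.0218, 0.1333]
eef_rot: [3.142, -0.0, 0.124]
force: [-0.3, 0.0, -4.2]
gripper_width: 0.0591
finger_force: 77.1
```

```bash
python3 t.py
```

```text
38.25 tau [ 1.70000e-03 -2.83308e+01  1.54410e+01  3.61370e+00  3.44000e-02
  0.00000e+00] q [ 0.3123  0.2305 -0.566   0.     -0.7743  1.3826] qd 0.0025
```

>>> {"api": "send_rows", "payload": {
  "targets": [
    {"fingers": 0,"x": -0.5,"y": 0,"z": 0,"turn": 0},
    {"fingers": 0,"x": -0.5,"y": 0,"z": 0,"turn": 0},
    {"fingers": 0,"x": 0.5,"y": 0,"z": 0,"turn": 0},
    {"fingers": 0,"x": 0.5,"y": 0,"z": 0,"turn": 0},
    {"fingers": 0,"x": 0,"y": 0,"z": 0,"turn": 0},
    {"fingers": 0,"x": 0,"y": 0,"z": 0,"turn": 0},
    {"fingers": 0,"x": 0,"y": 0,"z": 0,"turn": 0},
    {"fingers": 0,"x": 0,"y": 0,"z": 0,"turn": 0}
  ]
}}

```text
time_s: 39.05
tool_pos: [0.4517, -0.022, 0.1332]
eef_rot: [-3.142, 0.001, 0.124]
force: [-0.3, -0.9, -4.2]
gripper_width: 0.0595
finger_force: 77.1
```

```bash
python3 t.py
```

```text
39.05 tau [-2.80000e-03 -2.80736e+01  1.53894e+01  3.59800e+00 -1.43000e-02
 -3.00000e-04] q [ 3.1250e-01  2.2970e-01 -5.6750e-01 -2.0000e-04 -7.7430e-01  1.3826e+00] qd 0.0035
```

>>> {"api": "send_rows", "payload": {
  "targets": [
    {"fingers": 0,"x": 0,"y": 0,"z": 0,"turn": 0},
    {"fingers": 0,"x": 0,"y": 0,"z": 0,"turn": 0}
  ]
}}

```text
time_s: 39.25
tool_pos: [0.4522, -0.0218, 0.1334]
eef_rot: [-3.142, -0.0, 0.124]
force: [-0.8, 0.4, -3.8]
gripper_width: 0.0592
finger_force: 77.1
```

```bash
python3 t.py
```

```text
39.25 tau [-4.70000e-03 -2.82312e+01  1.53389e+01  3.59880e+00 -1.51000e-02
 -1.00000e-04] q [ 0.3125  0.2298 -0.5667 -0.     -0.7742  1.3826] qd 0.0038
```

>>> {"api": "send_rows", "payload": {
  "targets": [
    {"fingers": 0,"x": 0.5,"y": 0,"z": 0,"turn": 0},
    {"fingers": 0,"x": 0.5,"y": 0,"z": 0,"turn": 0},
    {"fingers": 0,"x": -0.5,"y": 0,"z": 0,"turn": 0},
    {"fingers": 0,"x": -0.5,"y": 0,"z": 0,"turn": 0},
    {"fingers": 0,"x": 0,"y": 0,"z": 0,"turn": 0},
    {"fingers": 0,"x": 0,"y": 0,"z": 0,"turn": 0},
    {"fingers": 0,"x": 0,"y": 0,"z": 0,"turn": 0},
    {"fingers": 0,"x": 0,"y": 0,"z": 0,"turn": 0}
  ]
}}

```text
time_s: 40.05
tool_pos: [0.4533, -0.0216, 0.1335]
eef_rot: [-3.142, -0.001, 0.124]
force: [0.2, 0.8, -3.9]
gripper_width: 0.0588
finger_force: 77.1
```

```bash
python3 t.py
```

```text
40.05 tau [ 1.50000e-03 -2.85158e+01  1.53951e+01  3.61670e+00  3.31000e-02
  2.00000e-04] q [ 3.1240e-01  2.3090e-01 -5.6480e-01  2.0000e-04 -7.7420e-01  1.3826e+00] qd 0.0047
```

>>> {"api": "send_rows", "payload": {
  "targets": [
    {"fingers": 0,"x": 0,"y": 0,"z": 0,"turn": 0},
    {"fingers": 0,"x": 0,"y": 0,"z": 0,"turn": 0}
  ]
}}

```text
time_s: 40.25
tool_pos: [0.4528, -0.0217, 0.1332]
eef_rot: [3.142, 0.0, 0.124]
force: [-0.7, -0.5, -3.8]
gripper_width: 0.0587
finger_force: 77.1
```

```bash
python3 t.py
```

```text
40.25 tau [ 5.80000e-03 -2.83704e+01  1.54478e+01  3.61610e+00  3.38000e-02
  1.00000e-04] q [ 0.3123  0.2309 -0.5657  0.     -0.7742  1.3826] qd 0.0045
```

>>> {"api": "send_rows", "payload": {
  "targets": [
    {"fingers": 0,"x": -0.05,"y": 0,"z": 0,"turn": 0},
    {"fingers": 0,"x": -0.05,"y": 0,"z": 0,"turn": 0},
    {"fingers": 0,"x": -0.05,"y": 0,"z": 0,"turn": 0},
    {"fingers": 0,"x": 0.05,"y": 0,"z": 0,"turn": 0},
    {"fingers": 0,"x": 0.05,"y": 0,"z": 0,"turn": 0},
    {"fingers": 0,"x": 0.05,"y": 0,"z": 0,"turn": 0},
    {"fingers": 0,"x": 0,"y": 0,"z": 0,"turn": 0},
    {"fingers": 0,"x": 0,"y": 0,"z": 0,"turn": 0}
  ]
}}

```text
time_s: 41.05
tool_pos: [0.4526, -0.0218, 0.1332]
eef_rot: [3.142, 0.0, 0.124]
force: [0.3, -0.8, -4.6]
gripper_width: 0.0592
finger_force: 77.1
```

```bash
python3 t.py
```

```text
41.05 tau [ 1.31000e-02 -2.83059e+01  1.55369e+01  3.63850e+00  4.81000e-02
  5.00000e-04] q [ 3.1230e-01  2.3070e-01 -5.6600e-01 -1.0000e-04 -7.7430e-01  1.3826e+00] qd 0.0079
```

>>> {"api": "send_rows", "payload": {
  "targets": [
    {"fingers": 0,"x": 0,"y": 0,"z": 0,"turn": 0},
    {"fingers": 0,"x": 0,"y": 0,"z": 0,"turn": 0}
  ]
}}

```text
time_s: 41.25
tool_pos: [0.4524, -0.0218, 0.1333]
eef_rot: [-3.142, 0.0, 0.124]
force: [0.3, -0.5, -3.6]
gripper_width: 0.059
finger_force: 77.1
```

```bash
python3 t.py
```

```text
41.25 tau [-9.00000e-04 -2.82815e+01  1.54187e+01  3.60960e+00  2.93000e-02
 -0.00000e+00] q [ 3.1240e-01  2.3030e-01 -5.6640e-01 -1.0000e-04 -7.7430e-01  1.3826e+00] qd 0.0022
```

>>> {"api": "send_rows", "payload": {
  "targets": [
    {"fingers": 0,"x": -0.6,"y": 0,"z": 0,"turn": 0},
    {"fingers": 0,"x": -0.6,"y": 0,"z": 0,"turn": 0},
    {"fingers": 0,"x": 0.6,"y": 0,"z": 0,"turn": 0},
    {"fingers": 0,"x": 0.6,"y": 0,"z": 0,"turn": 0},
    {"fingers": 0,"x": 0,"y": 0,"z": 0,"turn": 0},
    {"fingers": 0,"x": 0,"y": 0,"z": 0,"turn": 0}
  ]
}}

```text
time_s: 41.85
tool_pos: [0.4527, -0.0217, 0.1331]
eef_rot: [-3.141, 0.0, 0.124]
force: [-0.1, -0.5, -4.7]
gripper_width: 0.0588
finger_force: 77.0
```

```bash
python3 t.py
```

```text
41.85 tau [ 8.29000e-02 -2.80381e+01  1.62448e+01  3.82330e+00  1.14800e-01
  2.90000e-03] q [ 3.1230e-01  2.3130e-01 -5.6550e-01 -3.0000e-04 -7.7450e-01  1.3825e+00] qd 0.0368
```

>>> {"api": "send_rows", "payload": {
  "targets": [
    {"fingers": 0,"x": 0,"y": 0,"z": 0,"turn": 0}
  ]
}}

```text
time_s: 41.95
tool_pos: [0.4516, -0.022, 0.133]
eef_rot: [-3.142, 0.001, 0.124]
force: [1.0, 0.8, -4.6]
gripper_width: 0.0589
finger_force: 77.0
```

```bash
python3 t.py
```

```text
41.95 tau [ 2.72000e-02 -2.79849e+01  1.56495e+01  3.64810e+00  2.80000e-03
 -3.00000e-04] q [ 3.1240e-01  2.3010e-01 -5.6750e-01 -5.0000e-04 -7.7460e-01  1.3825e+00] qd 0.0078
```

>>> {"api": "send_rows", "payload": {
  "targets": [
    {"fingers": 0,"x": 0,"y": 0,"z": 0,"turn": 0}
  ]
}}

```text
time_s: 42.05
tool_pos: [0.4517, -0.0219, 0.1332]
eef_rot: [3.142, 0.001, 0.124]
force: [-0.1, -1.1, -4.2]
gripper_width: 0.0592
finger_force: 77.0
```

```bash
python3 t.py
```

```text
42.05 tau [-2.60000e-03 -2.80403e+01  1.53823e+01  3.59720e+00 -3.03000e-02
 -3.00000e-04] q [ 3.1250e-01  2.2960e-01 -5.6750e-01 -2.0000e-04 -7.7430e-01  1.3826e+00] qd 0.0038
```

>>> {"api": "send_rows", "payload": {
  "targets": [
    {"fingers": 0,"x": 0,"y": 0,"z": 0,"turn": 0}
  ]
}}

```text
time_s: 42.15
tool_pos: [0.452, -0.0219, 0.1334]
eef_rot: [-3.142, 0.0, 0.124]
force: [-0.4, -0.7, -4.3]
gripper_width: 0.0591
finger_force: 77.0
```

```bash
python3 t.py
```

```text
42.15 tau [-7.50000e-03 -2.81336e+01  1.53237e+01  3.59380e+00 -3.29000e-02
 -2.00000e-04] q [ 3.1250e-01  2.2960e-01 -5.6710e-01 -1.0000e-04 -7.7420e-01  1.3826e+00] qd 0.005
```

>>> {"api": "send_rows", "payload": {
  "targets": [
    {"fingers": 0,"x": 0,"y": 0,"z": 0,"turn": 0}
  ]
}}

```text
time_s: 42.25
tool_pos: [0.4522, -0.0218, 0.1334]
eef_rot: [-3.142, -0.0, 0.124]
force: [-0.7, 0.3, -4.5]
gripper_width: 0.0589
finger_force: 77.0
```

```bash
python3 t.py
```

```text
42.25 tau [-4.40000e-03 -2.82096e+01  1.53233e+01  3.59700e+00 -3.21000e-02
 -1.00000e-04] q [ 0.3125  0.2297 -0.5667 -0.     -0.7742  1.3826] qd 0.0031
```

>>> {"api": "send_rows", "payload": {
  "targets": [
    {"fingers": 0,"x": 0,"y": 0,"z": 0,"turn": 0},
    {"fingers": 0,"x": 0,"y": 0,"z": 0,"turn": 0}
  ]
}}

```text
time_s: 42.45
tool_pos: [0.4525, -0.0218, 0.1334]
eef_rot: [-3.142, -0.0, 0.124]
force: [-0.1, 0.4, -3.7]
gripper_width: 0.059
finger_force: 77.0
```

```bash
python3 t.py
```

```text
42.45 tau [ 3.00000e-04 -2.82762e+01  1.53431e+01  3.60110e+00 -3.06000e-02
 -0.00000e+00] q [ 0.3124  0.2302 -0.5663 -0.     -0.7742  1.3826] qd 0.003
```

Blue's joint-5 torque at the same pose settles at +0.034, −0.015, +0.034 and −0.031 N m depending on the shake. That is what a ball shifting ±44 mm would give. There's time for one control test on red, to rule out joint friction as the cause.

>>> {"api": "send_rows", "payload": {
  "targets": [
    {"fingers": 0,"x": 0,"y": 0,"z": 0.6,"turn": 0},
    {"fingers": 0,"x": 0,"y": 0,"z": 0.7,"turn": 0},
    {"fingers": 0,"x": 0,"y": 0,"z": 0.5,"turn": 0},
    {"fingers": 0,"x": 0,"y": 0,"z": 0.16,"turn": 0},
    {"fingers": 0,"x": 0,"y": 0,"z": 0.06,"turn": 0},
    {"fingers": 0,"x": 0,"y": 0,"z": 0,"turn": 0},
    {"fingers": 0.5,"x": 0,"y": 0,"z": 0,"turn": 0},
    {"fingers": 1,"x": 0,"y": 0,"z": 0,"turn": 0}
  ]
}}

```text
time_s: 43.25
tool_pos: [0.4536, -0.0216, 0.0339]
eef_rot: [-3.141, -0.003, 0.125]
force: [0.6, -0.4, 0.2]
gripper_width: 0.0718
finger_force: 0.0
```

>>> {"api": "send_rows", "payload": {
  "targets": [
    {"fingers": 1,"x": 0,"y": 0,"z": 0,"turn": 0},
    {"fingers": 1,"x": 0,"y": 0,"z": -0.5,"turn": 0},
    {"fingers": 1,"x": 0,"y": 0,"z": -0.8,"turn": 0},
    {"fingers": 1,"x": 0,"y": 0,"z": -0.6,"turn": 0}
  ]
}}

```text
time_s: 43.65
tool_pos: [0.4539, -0.0215, 0.1298]
eef_rot: [3.141, -0.003, 0.125]
force: [0.9, 1.2, 0.1]
gripper_width: 0.0852
finger_force: 0.0
```

```bash
python3 plan.py .4668 .235 .11 .2846 6 2
```

```text
from [ 0.4539 -0.0215  0.1298] 0.125 t 43.65
{'x': 0.149, 'y': -0.843, 'z': 0.066, 'turn': -0.04}
{'x': 0.216, 'y': -0.829, 'z': 0.066, 'turn': -0.04}
{'x': 0.281, 'y': -0.809, 'z': 0.066, 'turn': 0.0}
{'x': 0.281, 'y': -0.809, 'z': 0.066, 'turn': 0.0}
{'x': 0.281, 'y': -0.809, 'z': 0.066, 'turn': 0.0}
{'x': 0.281, 'y': -0.809, 'z': 0.066, 'turn': 0.0}
```

>>> {"api": "send_rows", "payload": {
  "targets": [
    {"fingers": 1,"x": 0.15,"y": -0.84,"z": 0,"turn": -0.04},
    {"fingers": 1,"x": 0.22,"y": -0.83,"z": 0,"turn": -0.04},
    {"fingers": 1,"x": 0.28,"y": -0.81,"z": 0,"turn": 0},
    {"fingers": 1,"x": 0.28,"y": -0.81,"z": 0,"turn": 0},
    {"fingers": 1,"x": 0.28,"y": -0.81,"z": 0.2,"turn": 0},
    {"fingers": 1,"x": 0.29,"y": -0.81,"z": 0.2,"turn": 0},
    {"fingers": 1,"x": 0,"y": 0,"z": 0.1,"turn": 0},
    {"fingers": 1,"x": 0,"y": 0,"z": 0,"turn": 0}
  ]
}}

```text
time_s: 44.45
tool_pos: [0.4657, 0.2359, 0.1017]
eef_rot: [3.141, 0.001, 0.286]
force: [-0.5, -1.0, 0.1]
gripper_width: 0.0855
finger_force: 0.0
```

```bash
python3 plan.py .4668 .235 .0335 .2846 1 1
```

```text
from [0.4657 0.2359 0.1017] 0.2859 t 44.45
{'x': 0.016, 'y': 0.023, 'z': 1.365, 'turn': 0.001}
```

>>> {"api": "send_rows", "payload": {
  "targets": [
    {"fingers": 1,"x": 0.02,"y": 0.02,"z": 0.5,"turn": 0},
    {"fingers": 1,"x": 0,"y": 0,"z": 0.5,"turn": 0},
    {"fingers": 1,"x": 0,"y": 0,"z": 0.37,"turn": 0},
    {"fingers": 0,"x": 0,"y": 0,"z": 0,"turn": 0},
    {"fingers": 0,"x": 0,"y": 0,"z": 0,"turn": 0},
    {"fingers": 0,"x": 0,"y": 0,"z": 0,"turn": 0},
    {"fingers": 0,"x": 0,"y": 0,"z": 0,"turn": 0},
    {"fingers": 0,"x": 0,"y": 0,"z": 0,"turn": 0}
  ]
}}

```text
time_s: 45.25
tool_pos: [0.4676, 0.2344, 0.0349]
eef_rot: [-3.141, -0.001, 0.284]
force: [-0.7, -1.0, 2.9]
gripper_width: 0.0591
finger_force: 77.9
```

>>> {"api": "send_rows", "payload": {
  "targets": [
    {"fingers": 0,"x": 0,"y": 0,"z": -0.3,"turn": 0},
    {"fingers": 0,"x": 0,"y": 0,"z": -0.7,"turn": 0},
    {"fingers": 0,"x": 0,"y": 0,"z": -0.7,"turn": 0},
    {"fingers": 0,"x": 0,"y": 0,"z": -0.3,"turn": 0}
  ]
}}

```text
time_s: 45.65
tool_pos: [0.4681, 0.2351, 0.1369]
eef_rot: [-3.139, -0.005, 0.285]
force: [-0.0, 0.5, -2.6]
gripper_width: 0.0591
finger_force: 77.2
```

>>> {"api": "send_rows", "payload": {
  "targets": [
    {"fingers": 0,"x": -0.6,"y": 0,"z": 0,"turn": 0},
    {"fingers": 0,"x": -0.6,"y": 0,"z": 0,"turn": 0},
    {"fingers": 0,"x": 0.6,"y": 0,"z": 0,"turn": 0},
    {"fingers": 0,"x": 0.6,"y": 0,"z": 0,"turn": 0},
    {"fingers": 0,"x": 0,"y": 0,"z": 0,"turn": 0},
    {"fingers": 0,"x": 0,"y": 0,"z": 0,"turn": 0},
    {"fingers": 0,"x": 0,"y": 0,"z": 0,"turn": 0},
    {"fingers": 0,"x": 0,"y": 0,"z": 0,"turn": 0}
  ]
}}

```text
time_s: 46.45
tool_pos: [0.4663, 0.2339, 0.1336]
eef_rot: [3.141, 0.001, 0.284]
force: [1.1, -0.3, -3.6]
gripper_width: 0.0589
finger_force: 77.0
```

```bash
python3 t.py
```

```text
46.45 tau [-5.13000e-02 -3.45094e+01  1.61463e+01  3.76300e+00 -7.30000e-03
 -4.00000e-04] q [ 7.7610e-01  3.3510e-01 -4.0600e-01 -4.0000e-04 -8.3080e-01  1.0792e+00] qd 0.0057
```

>>> {"api": "send_rows", "payload": {
  "targets": [
    {"fingers": 0,"x": 0,"y": 0,"z": 0,"turn": 0},
    {"fingers": 0,"x": 0,"y": 0,"z": 0,"turn": 0}
  ]
}}

```text
time_s: 46.65
tool_pos: [0.4668, 0.2343, 0.1339]
eef_rot: [-3.142, 0.0, 0.284]
force: [-0.5, 0.5, -4.3]
gripper_width: 0.0592
finger_force: 77.0
```

```bash
python3 t.py
```

```text
46.65 tau [-8.50000e-03 -3.46848e+01  1.61230e+01  3.77000e+00 -5.20000e-03
 -1.00000e-04] q [ 7.7600e-01  3.3520e-01 -4.0490e-01 -1.0000e-04 -8.3070e-01  1.0793e+00] qd 0.0025
```

>>> {"api": "send_rows", "payload": {
  "targets": [
    {"fingers": 0,"x": 0.6,"y": 0,"z": 0,"turn": 0},
    {"fingers": 0,"x": 0.6,"y": 0,"z": 0,"turn": 0},
    {"fingers": 0,"x": -0.6,"y": 0,"z": 0,"turn": 0},
    {"fingers": 0,"x": -0.6,"y": 0,"z": 0,"turn": 0},
    {"fingers": 0,"x": 0,"y": 0,"z": 0,"turn": 0},
    {"fingers": 0,"x": 0,"y": 0,"z": 0,"turn": 0},
    {"fingers": 0,"x": 0,"y": 0,"z": 0,"turn": 0},
    {"fingers": 0,"x": 0,"y": 0,"z": 0,"turn": 0}
  ]
}}

```text
time_s: 47.45
tool_pos: [0.4678, 0.2348, 0.1341]
eef_rot: [-3.141, -0.001, 0.284]
force: [0.3, 0.0, -4.0]
gripper_width: 0.0591
finger_force: 77.2
```

```bash
python3 t.py
```

```text
47.45 tau [ 4.81000e-02 -3.49359e+01  1.61495e+01  3.78420e+00  8.00000e-04
  6.00000e-04] q [ 7.7550e-01  3.3620e-01 -4.0290e-01  2.0000e-04 -8.3070e-01  1.0794e+00] qd 0.004
```

>>> {"api": "send_rows", "payload": {
  "targets": [
    {"fingers": 0,"x": 0,"y": 0,"z": 0,"turn": 0},
    {"fingers": 0,"x": 0,"y": 0,"z": 0,"turn": 0}
  ]
}}

```text
time_s: 47.65
tool_pos: [0.4674, 0.2344, 0.1337]
eef_rot: [-3.142, -0.0, 0.284]
force: [0.3, -1.3, -3.6]
gripper_width: 0.0593
finger_force: 77.2
```

```bash
python3 t.py
```

```text
47.65 tau [ 1.01000e-02 -3.48056e+01  1.62049e+01  3.78440e+00  1.50000e-03
  2.00000e-04] q [ 0.7754  0.3363 -0.4038 -0.     -0.8307  1.0793] qd 0.0036
```

On red, joint 5 stays within −0.005 to +0.0015 N m, so red is quiet. Blue rattles. I'll put red back and take blue.

>>> {"api": "send_rows", "payload": {
  "targets": [
    {"fingers": 0,"x": 0,"y": 0,"z": 0.6,"turn": 0},
    {"fingers": 0,"x": 0,"y": 0,"z": 0.7,"turn": 0},
    {"fingers": 0,"x": 0,"y": 0,"z": 0.5,"turn": 0},
    {"fingers": 0,"x": 0,"y": 0,"z": 0.16,"turn": 0},
    {"fingers": 0,"x": 0,"y": 0,"z": 0.06,"turn": 0},
    {"fingers": 0,"x": 0,"y": 0,"z": 0,"turn": 0},
    {"fingers": 0.5,"x": 0,"y": 0,"z": 0,"turn": 0},
    {"fingers": 1,"x": 0,"y": 0,"z": 0,"turn": 0}
  ]
}}

```text
time_s: 48.45
tool_pos: [0.468, 0.235, 0.0348]
eef_rot: [-3.141, -0.003, 0.285]
force: [0.2, 0.4, 0.8]
gripper_width: 0.072
finger_force: 0.0
```

>>> {"api": "send_rows", "payload": {
  "targets": [
    {"fingers": 1,"x": 0,"y": 0,"z": 0,"turn": 0},
    {"fingers": 1,"x": 0,"y": 0,"z": -0.5,"turn": 0},
    {"fingers": 1,"x": 0,"y": 0,"z": -0.8,"turn": 0},
    {"fingers": 1,"x": 0,"y": 0,"z": -0.6,"turn": 0}
  ]
}}

```text
time_s: 48.85
tool_pos: [0.4684, 0.2352, 0.1303]
eef_rot: [-3.141, -0.003, 0.285]
force: [0.5, 1.3, 0.4]
gripper_width: 0.0855
finger_force: 0.0
```

```bash
python3 plan.py .4533 -.0216 .11 .125 6 2
```

```text
from [0.4684 0.2352 0.1303] 0.285 t 48.85
{'x': -0.289, 'y': 0.807, 'z': 0.068, 'turn': 0.04}
{'x': -0.223, 'y': 0.828, 'z': 0.068, 'turn': 0.04}
{'x': -0.157, 'y': 0.843, 'z': 0.068, 'turn': 0.0}
{'x': -0.157, 'y': 0.843, 'z': 0.068, 'turn': 0.0}
{'x': -0.157, 'y': 0.843, 'z': 0.068, 'turn': 0.0}
{'x': -0.157, 'y': 0.843, 'z': 0.068, 'turn': 0.0}
```

>>> {"api": "send_rows", "payload": {
  "targets": [
    {"fingers": 1,"x": -0.29,"y": 0.81,"z": 0,"turn": 0.04},
    {"fingers": 1,"x": -0.22,"y": 0.83,"z": 0,"turn": 0.04},
    {"fingers": 1,"x": -0.16,"y": 0.84,"z": 0,"turn": 0},
    {"fingers": 1,"x": -0.15,"y": 0.84,"z": 0,"turn": 0},
    {"fingers": 1,"x": -0.15,"y": 0.84,"z": 0.2,"turn": 0},
    {"fingers": 1,"x": -0.15,"y": 0.84,"z": 0.2,"turn": 0},
    {"fingers": 1,"x": 0,"y": 0,"z": 0,"turn": 0},
    {"fingers": 1,"x": 0,"y": 0,"z": 0,"turn": 0}
  ]
}}

```text
time_s: 49.65
tool_pos: [0.4536, -0.0227, 0.1082]
eef_rot: [3.141, -0.002, 0.122]
force: [0.7, 0.4, 0.3]
gripper_width: 0.0854
finger_force: 0.0
```

```bash
python3 plan.py .4533 -.0216 .0337 .125 1 1
```

```text
from [ 0.4536 -0.0227  0.1082] 0.1222 t 49.65
{'x': -0.003, 'y': -0.023, 'z': 1.491, 'turn': -0.001}
```

>>> {"api": "send_rows", "payload": {
  "targets": [
    {"fingers": 1,"x": 0,"y": 0,"z": 0.5,"turn": 0},
    {"fingers": 1,"x": 0,"y": 0,"z": 0.6,"turn": 0},
    {"fingers": 1,"x": 0,"y": 0,"z": 0.39,"turn": 0},
    {"fingers": 0,"x": 0,"y": 0,"z": 0,"turn": 0},
    {"fingers": 0,"x": 0,"y": 0,"z": 0,"turn": 0},
    {"fingers": 0,"x": 0,"y": 0,"z": 0,"turn": 0},
    {"fingers": 0,"x": 0,"y": 0,"z": 0,"turn": 0},
    {"fingers": 0,"x": 0,"y": 0,"z": 0,"turn": 0}
  ]
}}

```text
time_s: 50.45
tool_pos: [0.4537, -0.0213, 0.0342]
eef_rot: [-3.141, -0.003, 0.124]
force: [-0.2, 3.4, 1.0]
gripper_width: 0.0589
finger_force: 76.8
```

>>> {"api": "send_rows", "payload": {
  "targets": [
    {"fingers": 0,"x": 0,"y": 0,"z": -0.3,"turn": 0},
    {"fingers": 0,"x": 0,"y": 0,"z": -0.6,"turn": 0},
    {"fingers": 0,"x": 0,"y": 0,"z": -0.7,"turn": 0},
    {"fingers": 0,"x": 0,"y": 0,"z": -0.7,"turn": 0},
    {"fingers": 0,"x": 0,"y": 0,"z": -0.6,"turn": 0},
    {"fingers": 0,"x": 0,"y": 0,"z": -0.3,"turn": 0},
    {"fingers": 0,"x": 0,"y": 0,"z": 0,"turn": 0}
  ]
}}

```text
time_s: 51.15
tool_pos: [0.4535, -0.0217, 0.1955]
eef_rot: [-3.141, -0.005, 0.124]
force: [0.4, 0.8, -4.3]
gripper_width: 0.059
finger_force: 77.2
```

```bash
python3 plan.py .666 -.079 .193 .124 8 1;python3 t.py
```

```text
from [ 0.4535 -0.0217  0.1955] 0.1242 t 51.15
{'x': 0.509, 'y': 0.208, 'z': 0.006, 'turn': 0.0}
{'x': 0.509, 'y': 0.208, 'z': 0.006, 'turn': 0.0}
{'x': 0.509, 'y': 0.208, 'z': 0.006, 'turn': 0.0}
{'x': 0.509, 'y': 0.208, 'z': 0.006, 'turn': 0.0}
{'x': 0.509, 'y': 0.208, 'z': 0.006, 'turn': 0.0}
{'x': 0.509, 'y': 0.208, 'z': 0.006, 'turn': 0.0}
{'x': 0.509, 'y': 0.208, 'z': 0.006, 'turn': 0.0}
{'x': 0.509, 'y': 0.208, 'z': 0.006, 'turn': 0.0}
51.15 tau [-5.63000e-02 -2.68293e+01  1.79422e+01  4.21990e+00 -2.67200e-01
  1.00000e-04] q [ 3.1180e-01  1.4650e-01 -4.8270e-01  1.0000e-04 -9.3600e-01  1.3832e+00] qd 0.0582
```

>>> {"api": "send_rows", "payload": {
  "targets": [
    {"fingers": 0,"x": 0.4,"y": 0.2,"z": 0,"turn": 0},
    {"fingers": 0,"x": 0.6,"y": 0.21,"z": 0,"turn": 0},
    {"fingers": 0,"x": 0.6,"y": 0.21,"z": 0,"turn": 0},
    {"fingers": 0,"x": 0.6,"y": 0.21,"z": 0,"turn": 0},
    {"fingers": 0,"x": 0.6,"y": 0.21,"z": 0,"turn": 0},
    {"fingers": 0,"x": 0.6,"y": 0.21,"z": 0,"turn": 0},
    {"fingers": 0,"x": 0.4,"y": 0.21,"z": 0,"turn": 0},
    {"fingers": 0,"x": 0.27,"y": 0.2,"z": 0,"turn": 0}
  ]
}}

```text
time_s: 51.95
tool_pos: [0.6652, -0.0793, 0.1897]
eef_rot: [-3.141, 0.005, 0.124]
force: [-0.4, 0.3, -4.5]
gripper_width: 0.059
finger_force: 77.0
```

>>> {"api": "send_rows", "payload": {
  "targets": [
    {"fingers": 0,"x": -0.6,"y": 0,"z": 0,"turn": 0},
    {"fingers": 0,"x": -0.6,"y": 0,"z": 0,"turn": 0},
    {"fingers": 0,"x": 0.6,"y": 0,"z": 0,"turn": 0},
    {"fingers": 0,"x": 0.6,"y": 0,"z": 0,"turn": 0},
    {"fingers": 0,"x": 0,"y": 0,"z": 0,"turn": 0},
    {"fingers": 0,"x": 0,"y": 0,"z": 0,"turn": 0},
    {"fingers": 0,"x": 0,"y": 0,"z": 0,"turn": 0},
    {"fingers": 0,"x": 0,"y": 0,"z": 0,"turn": 0}
  ]
}}

```text
time_s: 52.75
tool_pos: [0.6641, -0.0792, 0.1926]
eef_rot: [-3.141, 0.002, 0.124]
force: [0.6, -0.1, -5.0]
gripper_width: 0.0591
finger_force: 77.0
```

```bash
python3 t.py
```

```text
52.75 tau [ 2.10000e-02 -4.64904e+01  1.95987e+01  4.58410e+00 -8.90000e-03
  1.00000e-04] q [ 1.2250e-01  5.0240e-01  4.2200e-02 -3.0000e-04 -1.1123e+00  1.5724e+00] qd 0.0088
```

>>> {"api": "send_rows", "payload": {
  "targets": [
    {"fingers": 0,"x": 0.6,"y": 0,"z": 0,"turn": 0},
    {"fingers": 0,"x": 0.6,"y": 0,"z": 0,"turn": 0},
    {"fingers": 0,"x": -0.6,"y": 0,"z": 0,"turn": 0},
    {"fingers": 0,"x": -0.6,"y": 0,"z": 0,"turn": 0},
    {"fingers": 0,"x": 0,"y": 0,"z": 0,"turn": 0},
    {"fingers": 0,"x": 0,"y": 0,"z": 0,"turn": 0},
    {"fingers": 0,"x": 0,"y": 0,"z": 0,"turn": 0},
    {"fingers": 0,"x": 0,"y": 0,"z": 0,"turn": 0}
  ]
}}

```text
time_s: 53.55
tool_pos: [0.6655, -0.079, 0.1937]
eef_rot: [3.142, -0.001, 0.124]
force: [-0.7, -0.0, -4.3]
gripper_width: 0.0588
finger_force: 76.9
```

```bash
python3 t.py
python3 - <<'E'
from rig import snapshot; import cv2
for n in('scene','top'):
    d=snapshot(n); cv2.imwrite(f'pics/{n}9.png',d['color'][:,:,::-1])
E
```

```text
53.55 tau [-3.68000e-02 -4.71970e+01  1.97322e+01  4.63190e+00  1.81000e-02
  0.00000e+00] q [ 0.1226  0.5026  0.0452  0.     -1.1123  1.5725] qd 0.0046
```

View pics/scene9.png

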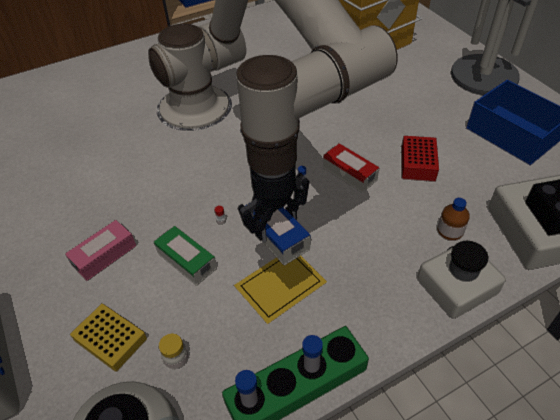

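The blue case is held level above the mat at (285,230), with the mat at (280,284). Red (352,163) and green (185,252) lie flat in their places and the bystanders haven't moved. I'll let it settle, then hand in.

>>> {"api": "send_rows", "payload": {
  "targets": [
    {"fingers": 0,"x": 0,"y": 0,"z": 0,"turn": 0},
    {"fingers": 0,"x": 0,"y": 0,"z": 0,"turn": 0},
    {"fingers": 0,"x": 0,"y": 0,"z": 0,"turn": 0},
    {"fingers": 0,"x": 0,"y": 0,"z": 0,"turn": 0},
    {"fingers": 0,"x": 0,"y": 0,"z": 0,"turn": 0}
  ]
}}

```text
time_s: 54.15
tool_pos: [0.665, -0.0791, 0.1933]
eef_rot: [-3.142, 0.0, 0.124]
force: [-0.0, -0.1, -4.3]
gripper_width: 0.0592
finger_force: 76.9
```

```bash
python3 t.py; python3 -c "
from rig import robot; print(robot.hand_in())"
```

```text
54.15 tau [ 2.00000e-03 -4.69510e+01  1.97502e+01  4.62340e+00  2.00000e-02
 -0.00000e+00] q [ 0.1225  0.5025  0.0441 -0.     -1.1124  1.5724] qd 0.0016
the job is handed in; nothing more can be done
None
```

I handed the job in at 54 s with the blue case, which I judged to be the rattler, held level about 16 cm above the middle of the mat; red and green are back flat in place, but green's quiet result rests only on the noisier wrist-moment shake, and no verdict came back.

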